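# Clamp the tile with the ballast basket and hold the probe on the ringed spot

## Robot

A 6-joint arm with a two-finger parallel gripper is mounted at the origin on the work surface. World frame = base frame: x ahead of the robot, y to its left, z up, the work surface at z = 0. Lengths are in m, angles in rad, forces in N, time in s.
With the tool pointing down it reaches from about 0.35 to 0.85 m from the base axis. Payload 8.1 kg.
Tool frame: the origin (TCP) lies midway between the tips of the shut fingers; the grasp point (between the pads) lies behind it (ctrl.grip_point_offset is the z of the grasp point in the tool frame, in m); z points along the fingers, y is the line along which they close (so a half turn about z gives the same grasp; the last joint's range is limited). The gripper opens to 93 mm and grips with 3 to 60 N. Pads are 15 mm wide; open, the fingers measure 128 mm over their backs; the gripper's body (75 mm by 188 mm) begins 65 mm behind the grasp point.
Start: joints at [1.165, 0.13, 1.488, -0, 1.523, -0.085], TCP at [0.189, 0.569, 0.219] pointing down, gripper open.
Joint ranges: [-2.96, 2.96], [-0.89, 2.26], [0.02, 2.5], [-1.34, 4.48], [0, 2.73], [-2.66, 2.66]. Speed limits (rad/s): [2.39, 2.39, 2.79, 3.14, 3.14, 3.14].

## Interface

Orientations are given as a unit quaternion [x, y, z, w].
In Python, from bench import ctrl, cams gives the robot as it stands.
- The arm moves only by the tool drive_tool, never from a script. Its argument "moves" is a list of rows, each an object of numbers: "jaw": the gripper command: -1 is shut, 1 is fully open, values between are in proportion; "x", "y", "z": the shift along the tool's x, y, z in units of 2.5 cm (1.0 is 2.5 cm); "ax", "ay", "az": the turn, a rotation vector about the tool's x, y, z in units of 5 degrees (1.0 is 5 degrees). A call has exactly 8 rows; each row shifts and turns the commanded pose from where the row before left it, along the tool's axes as they then stand; what a row does not reach is not made up. A row lasts 1/8 s, in which the tool goes at most 62.5 mm and 10.7 degrees, less where a joint would pass 70% of its speed; a pose out of reach is approached as far as the arm can. A call with a number of a shift or a turn outside -1 to 1 is refused whole. A call with a gripper value outside its range is refused whole. The fingers move at their own pace and stop on an object; "squeeze" is the grip in N (left out, the last holds). Time passes only in rows, so rows that do not move let the fingers close, or fill a call up. It gives the time, the measured TCP pose, the force, the opening and the grip force at its end, in the units of the state.
- ctrl.get_state(): the state, without advancing time (a new reading comes with each control period).
- cams.grab_frame(name): name is "scene" or "top" or "wrist"; returns a dict with "color" (480x640x3 uint8, blue, green, red), "range_z" (480x640 float32, m along the optical axis (not along the pixel's ray), 0 where there is no reading), "vertical_fov" (degrees; the focal length in pixels is half the picture's height over the tangent of half this angle, whatever the lens; pixels are square), "cx", "cy" (the principal point, pixels), "distortion" ([k1, k2, p1, p2, k3] as OpenCV has them; the pictures are not rectified), "origin" and "rotation" of the camera in the world; the wrist camera has in their place "mount" (4x4, takes a point from camera to tool coordinates, whose origin is the TCP and whose axes are the flange's). Camera axes: x right, y up, looking along -z (the intrinsics and any distortion apply to the point x, -y, -z); pixel columns grow to the right and rows downward; lengths in m; the calibration is good to about 2 mm. A picture is of the moment at which its call begins: read the wrist's pose just before it.
- ctrl.sign_off(): hands the job in; it is judged then, once.
Trained networks look in the newest picture that a camera, given by its name, has taken for a name from the list of things; names that differ only in an ending like _2 or _b are one class to them, and where a whole thing is asked for, a point or a joint stands for the part that bears it (a point fixed in the world has none). Each returns a list of dicts, best first, with "confidence" (0 to 1); they miss things now and then, are a little off and sometimes report something else, mostly with a low value. They report only what shows in the picture. A call takes as long as a camera call.
- cams.look_for(camera, target): "centre" ([x, y, z] in m, in the coordinates of the camera as it stood for that picture, good to about 4 mm: the middle of the surface that is visible of it).
- cams.mark_of(camera, target): "centre" ([x, y, z] in m, in the coordinates of the camera as it stood for that picture, good to about 4 mm: a listed point, or the origin of a listed thing).
The state is a dict: "time_s": time; "q": joint angles; "qvel": joint speeds; "effort": joint torques, N m; "eef_pos": TCP position; "tcp_rot": TCP orientation; "wrist_force": force on the tool from outside, world axes, zero at the start; "wrist_torque": the same for the moment, N m; "finger_gap": finger opening in m; "gripper_force": force on a finger pad.
Only numpy, scipy, OpenCV 4.12 (cv2) and the standard library are available. Lean on these libraries where they do the work, as an engineer would, in place of code of your own. Each camera call takes 0.05 s, during which the arm holds its last target. There are 200 camera calls.

## Task

Hang the ballast basket by its blue handle on the two-pronged fork of the yellow hold-down beam and let go, so that its weight brings the beam all the way down and clamps the sloping tile. Then take the orange spring probe out of its holder and hold its white tip on the dot inside the red ring, square to the tile's sloping face, pressing gently until the tip is about half pushed in. Finish while still holding the probe pressed there, with the basket left hanging, and leave the other things on the bench where they are.

Things in the scene. Friction and masses are not known exactly. Their poses are not given: they have to be found in the camera images.
- rig: Fixed tile rig. Origin: centre of the underside of its grey 200 x 200 x 12 mm base; z up, x level, up the slope (away from the low front edge), y left. Carries a white tile 150 x 150 x 8 mm, face sloping up 25 degrees towards +x, face centre at x -10, y 0, z 58 mm. A twin post 196 mm tall at x 45, y -115 mm carries the yellow beam.
- clamp (a joint): Hinge of the yellow hold-down beam, rad: 0 = up (spring), 0.05 = fully down, foot on the tile. Beam 14 mm square, along the rig's y at x 45, z 190 mm, from its pivot at y -115 to y 258 mm, with a rubber-footed stem at y 0 over the back of the tile. About 1 N at the fork brings it down; the fork then sinks 16 mm.
- fork (a point): Seat of the fork: lowest place of its two prongs, midway between them, on the prong axis; at x -15, y 210, z 182 mm of the rig, beam up. Prongs 8 mm thick, 36 mm to either side along the rig's y; they run from the beam towards the rig's -x: level 35 mm, dip to the seat at 60 mm, end at 90 mm upturned, axis 23 mm above the seat. A hung bar's centre is 9 mm above this point. Free above and below.
- basket: Loose steel wire basket with two brass discs, about 0.36 kg; 70 (x) x 140 (y) mm, rim at 60 mm. Origin: centre of the underside, z up. Its rigid blue handle, a 10 mm round bar, rises from the middles of the short sides (y = +-70) to a top bar along y, 140 mm above the underside, straight from y -58 to +58 mm.
- bail (a point): Middle of the top bar of the basket's blue handle (on the bar's axis), 140 mm above the basket's underside. The bar runs along the basket's y.
- holder: Fixed grey square block 60 x 60 mm, 75 mm tall, on an 80 mm square foot, with a 28 mm square pocket open at the top. Origin: centre of the underside. The probe stands in it.
- probe: Loose orange probe, 0.12 kg, upright in the holder, sides parallel to it. Origin: lower end of the metal nose, on the axis (30 mm above the bench in the holder); z along the axis, away from the tip. Nose 23 mm thick, z 0 to 45; black collar 36 x 36 mm, z 45 to 53, rests on the holder; orange grip 24 x 24 mm square, sides along x and y, z 53 to 125 mm.
- tip (a joint): How far the white spring tip is pushed into the probe, m: 0 = free, 0.010 = fully in. It takes about 1 N to start it and 6 N to push it fully in (0.5 N per mm).
- tip_end (a point): Outer end of the white tip (8 mm thick, round ended), 14 mm beyond the probe's origin along its -z when free.
- spot (a point): Centre of the red ring (26 mm outside, 19 mm inside, black dot in the middle) printed on the tile's face, 20 mm below mid-slope, and up to 35 mm to either side. z is the outward normal of the face (leaning 25 degrees from vertical towards the rig's -x).
- reagent: Bystander: amber bottle, 68 mm thick, 150 mm tall. Origin under its centre.
- beaker: Bystander: glass beaker, 72 mm wide, 90 mm tall. Origin under its centre.
- jar: Bystander: white jar with blue cap, 60 mm wide, 75 mm tall. Origin under its centre.
- tiles: Bystander: stack of three spare tiles, 150 x 150 x 24 mm. Origin under its centre.
- brush: Bystander: wooden-handled brush lying on the bench. Origin under its middle.
- stopper: Bystander: black rubber stopper, 38 mm wide, 32 mm tall. Origin under its centre.

How it is judged:
By the outcome, as a careful person would: the job done as asked, in the order asked, and still so for the second after the job is handed in, while the arm keeps its last pose, push and grip.
It also fails if it takes over 64 s, if anything falls off the work surface, if the arm or the gripper's body presses on something with over 40 N, if the wrist force passes 120 N, or if a joint passes its speed limit or range.

## Working session

There is one attempt and no reset: what is moved stays moved. The work goes in short steps, Python scripts to look and compute and a tool call to move; the robot and the scene stay as the last step left them, time stands still between calls to the robot, and variables do not carry over. Pictures are saved under pics/ and viewed, at most 10 in all, crops included, and the job is handed in when it is done.

Besides the shell and the picture viewer there is one more tool, called in YAML: its name, and indented under it one key for each argument. drive_tool: Moves the arm, as the interface text tells. Its arguments: {"type":"object","properties":{"moves":{"type":"array"},"squeeze":{"type":"number"}},"required":["moves"]}

```bash
ls; mkdir -p pics; cat > h.py <<'E'
import numpy as np, cv2
from bench import ctrl, cams
from scipy.spatial.transform import Rotation as R
def T_cam(f):
    T=np.eye(4)
    if 'mount' in f:
        s=ctrl.get_state(); W=np.eye(4); W[:3,:3]=R.from_quat(s['tcp_rot']).as_matrix(); W[:3,3]=s['eef_pos']
        return W@np.array(f['mount'])
    T[:3,:3]=np.array(f['rotation']).reshape(3,3); T[:3,3]=f['origin']; return T
def grab(n):
    s=ctrl.get_state(); 
    W=np.eye(4); W[:3,:3]=R.from_quat(s['tcp_rot']).as_matrix(); W[:3,3]=s['eef_pos']
    f=cams.grab_frame(n); T=W@np.array(f['mount']) if 'mount' in f else T_cam(f)
    return f,T
def w(T,p): return (T@np.r_[p,1])[:3]
def K(f):
    fl=240/np.tan(np.radians(f['vertical_fov'])/2); return np.array([[fl,0,f['cx']],[0,fl,f['cy']],[0,0,1.]])
def cloud(f,T):
    k=K(f); uv=np.stack(np.meshgrid(np.arange(640.),np.arange(480.)),-1).reshape(-1,1,2)
    n=cv2.undistortPoints(uv,k,np.array(f['distortion'],float)).reshape(480,640,2); z=f['range_z']
    P=np.stack([n[...,0]*z,-n[...,1]*z,-z],-1); W=P@T[:3,:3].T+T[:3,3]; W[z==0]=np.nan; return W
def proj(f,T,P):
    c=(np.atleast_2d(P)-T[:3,3])@T[:3,:3]; c=c*[1,-1,-1]
    return cv2.projectPoints(c,np.zeros(3),np.zeros(3),K(f),np.array(f['distortion'],float))[0].reshape(-1,2)
E
python3 - <<'E'
from h import *
np.set_printoptions(precision=4,suppress=True)
s=ctrl.get_state();print(s,ctrl.grip_point_offset)
for n in ['scene','top']:
    f,T=grab(n);cv2.imwrite(f'pics/{n}0.png',f['color']);print(n,T[:3,3],f['distortion'])
    np.save(f'{n}_cloud.npy',cloud(f,T))
    for t in ['rig','fork','basket','bail','holder','probe','spot','reagent','beaker','jar','tiles','brush','stopper']:
        for d in cams.mark_of(n,t)[:2]: print(n,t,round(d['confidence'],2),w(T,d['centre']), proj(f,T,w(T,d['centre']))[0].round())
E
```

```text
pics
{'time_s': 0.0, 'q': array([ 1.1646,  0.1311,  1.4893,  0.    ,  1.523 , -0.0854]), 'qvel': array([-0.0014,  0.0003,  0.0006, -0.0004, -0.0013,  0.0025]), 'effort': array([ -0.0029, -55.9847, -49.1743,   0.0764,   0.0364,  -0.0002]), 'eef_pos': array([0.189 , 0.5689, 0.2176]), 'tcp_rot': array([ 0.1597,  0.9872, -0.0009, -0.0002]), 'wrist_force': array([ 0.8445, -0.2368,  0.1327]), 'wrist_torque': array([ 0.056 , -0.0556,  0.0163]), 'gripper_force': 0.0, 'finger_gap': 0.09306127894266152} -0.0188Traceback (most recent call last):
  File "<stdin>", line 5, in <module>
  File "h.py", line 13, in grab
    f=cams.grab_frame(n); T=W@np.array(f['mount']) if 'mount' in f else T_cam(f)
                                                                        ~~~~~^^^
  File "h.py", line 9, in T_cam
    T[:3,:3]=np.array(f['rotation']).reshape(3,3); T[:3,3]=f['origin']; return T
             ~~~~~~~~~~~~~~~~~~~~~~~~~~~~~~~^^^^^
ValueError: cannot reshape array of size 4 into shape (3,3)
```

Rotation is a quaternion.

```bash
sed -i "s/np.array(f\['rotation'\]).reshape(3,3)/R.from_quat(f['rotation']).as_matrix()/" h.py
python3 - <<'E'
from h import *
np.set_printoptions(precision=4,suppress=True)
ims=[]
for n in ['scene','top']:
    f,T=grab(n);cv2.imwrite(f'pics/{n}0.png',f['color']);print(n,T[:3,3],f['distortion'])
    np.save(f'{n}_cloud.npy',cloud(f,T))
    for t in ['rig','fork','basket','bail','holder','probe','spot','reagent','beaker','jar','tiles','brush','stopper']:
        for d in cams.mark_of(n,t)[:2]: print(n,t,round(d['confidence'],2),w(T,d['centre']), proj(f,T,w(T,d['centre']))[0].round())
E
```

```text
scene [ 1.4278 -0.697   1.1253] [0.0621 0.     0.     0.     0.    ]
scene rig 0.91 [ 0.5406 -0.0499 -0.0011] [297. 263.]
scene rig 0.57 [ 0.7015 -0.3733 -0.0001] [228. 372.]
scene fork 0.6 [0.5098 0.1645 0.1778] [350. 170.]
scene basket 0.85 [ 0.4799 -0.3798 -0.0014] [174. 315.]
scene bail 0.85 [ 0.4766 -0.3794  0.1405] [162. 274.]
scene holder 0.62 [0.4494 0.3753 0.0002] [386. 180.]
scene probe 0.83 [0.4509 0.3858 0.0308] [390. 171.]
scene spot 0.67 [ 0.6996 -0.371  -0.0002] [228. 370.]
scene spot 0.37 [ 0.515  -0.0653  0.0477] [285. 247.]
scene reagent 0.67 [ 0.7599 -0.1941 -0.0011] [307. 344.]
scene reagent 0.44 [0.5115 0.1642 0.1769] [350. 171.]
scene beaker 0.86 [ 0.7961 -0.0346  0.0008] [368. 317.]
scene jar 0.83 [ 0.7597  0.1161 -0.0066] [401. 280.]
scene jar 0.67 [ 0.5412 -0.0472 -0.0028] [297. 263.]
scene tiles 0.82 [ 0.6916  0.3801 -0.0026] [448. 220.]
scene tiles 0.53 [ 0.7956 -0.0352  0.0003] [368. 317.]
scene brush 0.56 [ 0.6969 -0.3732 -0.0041] [227. 371.]
scene stopper 0.63 [ 0.3773  0.2174 -0.0004] [332. 191.]
top [0.3699 0.001  1.2317] [-0.077  0.     0.     0.     0.   ]
top rig 0.75 [ 0.5397 -0.046  -0.001 ] [338. 262.]
top basket 0.61 [ 0.4783 -0.3812 -0.0033] [479. 286.]
top bail 0.8 [ 0.4783 -0.3859  0.1409] [502. 279.]
top bail 0.73 [ 0.3744  0.216  -0.0021] [227. 333.]
top holder 0.94 [0.4498 0.3837 0.0015] [157. 300.]
top holder 0.4 [0.6898 0.3775 0.0022] [164. 202.]
top probe 0.61 [0.4538 0.3854 0.0306] [153. 298.]
top spot 0.61 [ 0.5103 -0.0646  0.049 ] [347. 271.]
top reagent 0.97 [ 0.7591 -0.1891  0.0011] [395. 173.]
top beaker 0.95 [ 0.7867 -0.0357 -0.0003] [333. 163.]
top beaker 0.65 [ 0.7602 -0.1919 -0.0018] [396. 173.]
top jar 0.92 [ 0.7593  0.1196 -0.0024] [270. 174.]
top tiles 0.98 [0.6941 0.3795 0.0012] [164. 200.]
top brush 0.65 [ 0.6944 -0.3721  0.0033] [470. 197.]
top brush 0.59 [ 0.5405 -0.0437  0.0003] [337. 261.]
top stopper 0.52 [ 0.3757  0.2171 -0.0017] [227. 332.]
```

View pics/scene0.png

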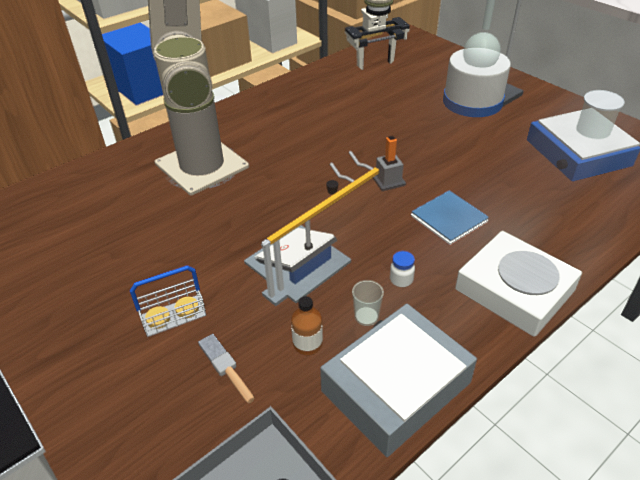

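View pics/top0.png

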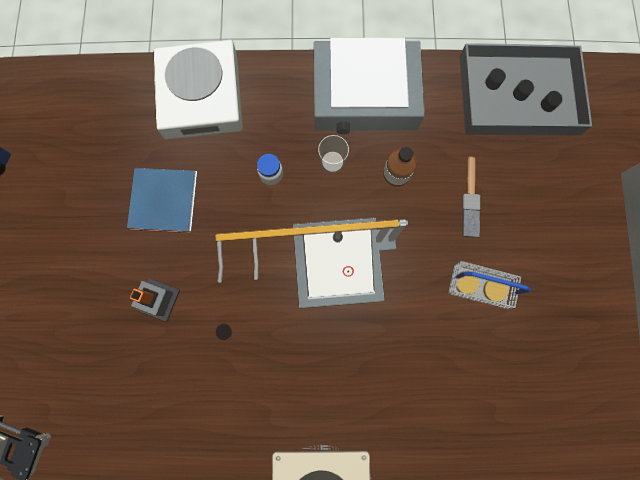

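The scene view shows the rig at about (297,263), the fork at (350,170), the basket with its blue handle at (165,275), and the probe in its holder at (390,165). The top view shows the same layout, with the ring at (348,271). The rig is yawed about +4.5° and the basket about -13°. I'll refine these from the point clouds.

```bash
python3 - <<'E'
from h import *
np.set_printoptions(precision=4,suppress=True)
def ax(P):
    c=P.mean(0);v=np.linalg.svd((P-c)[:,:2],full_matrices=False)[2][0];v*=np.sign(v[1]);return c,np.degrees(np.arctan2(-v[0],v[1])),P.min(0),P.max(0)
for n in ['scene','top']:
    W=np.load(f'{n}_cloud.npy');I=cv2.imread(f'pics/{n}0.png');h=cv2.cvtColor(I,cv2.COLOR_BGR2HSV)
    def m(h0,h1,smin,box,z0,z1):
        k=(h[...,0]>=h0)&(h[...,0]<=h1)&(h[...,1]>smin)&(h[...,2]>60)
        k&=(W[...,0]>box[0])&(W[...,0]<box[1])&(W[...,1]>box[2])&(W[...,1]<box[3])&(W[...,2]>z0)&(W[...,2]<z1);return W[k]
    P=m(18,30,150,(.4,.7,-.25,.3),.17,.22);print(n,'beam',len(P),*ax(P))
    P=m(100,130,120,(.4,.6,-.5,-.3),.125,.16);print(n,'bar',len(P),*ax(P))
    P=m(3,18,150,(.4,.5,.3,.45),.09,.17);print(n,'probe',len(P),*ax(P))
    T=P[P[:,2]>.148]; print('ptop',len(T),T.mean(0) if len(T) else 0, cv2.minAreaRect((T[:,:2]*1000).astype(np.float32)) if len(T)>4 else 0)
    P=m(0,179,-1,(.38,.52,.31,.45),.06,.081);print('holder top',len(P),cv2.minAreaRect((P[:,:2]*1000).astype(np.float32)))
    P=W[(W[...,0]>.43)&(W[...,0]<.55)&(W[...,1]>.1)&(W[...,1]<.26)&(W[...,2]>.15)&(W[...,2]<.24)];print('fork',len(P),P.mean(0),P.min(0),P.max(0))
    P=m(0,179,-1,(.4,.65,-.15,.06),.03,.1)
    P=m(0,8,120,(.4,.6,-.15,.06),.03,.08); print('ring',len(P),P.mean(0),P.min(0),P.max(0))
E
```

```text
scene beam 899 [0.5833 0.0125 0.1925] 4.217336608474522 [ 0.553  -0.1629  0.1791] [0.6015 0.2094 0.2006]
scene bar 280 [ 0.4817 -0.3852  0.1404] -15.464216086393753 [ 0.4594 -0.454   0.1251] [ 0.5048 -0.3138  0.1493]
scene probe 213 [0.4593 0.3724 0.1258] -58.07470594307922 [0.4375 0.3601 0.0909] [0.4737 0.3903 0.1593]
ptop 36 [0.4596 0.3746 0.1523] ((458.0780334472656, 376.0511779785156), (27.699520111083984, 23.252910614013672), 35.527549743652344)
holder top 254 ((456.33966064453125, 377.3127746582031), (66.5491714477539, 69.39124298095703), 67.92034149169922)
fork 167 [0.5113 0.1602 0.1912] [0.4769 0.1172 0.1784] [0.5498 0.2024 0.2079]<stdin>:17: RuntimeWarning: Mean of empty slice.
  ret = um.true_divide(
Traceback (most recent call last):
ValueError: zero-size array to reduction operation minimum which has no identity
```

```bash
cat >> h.py <<'E'
def down(deg):
    a=np.radians(deg);c,s=np.cos(a),np.sin(a);return np.array([[-s,c,0],[c,s,0],[0,0,-1.]]).T
def plan(segs,start=None):
    """segs: list of (pos, rotmat, nrows); prints rows of x y z ax ay az"""
    s=ctrl.get_state();p,r=(s['eef_pos'],R.from_quat(s['tcp_rot'])) if start is None else (np.array(start[0]),R.from_matrix(start[1]))
    for P,M,n in segs:
        P=np.array(P,float);M=R.from_matrix(M);rv=(r.inv()*M).as_rotvec();d=(P-p)/n
        print('seg',P,'rows',n)
        for i in range(n):
            ri=r*R.from_rotvec(rv*i/n);v=ri.inv().apply(d)/.025;t=np.degrees(rv)/n/5
            print(i,*[f'{x:.2f}' for x in np.r_[v,t]])
        p,r=P,M
E
python3 - <<'E'
from h import *
s=ctrl.get_state();M=R.from_quat(s['tcp_rot']).as_matrix()
plan([((.40,.25,.29),M,14),((.479,-.383,.26),down(-15),26)])
E
```

```text
seg [0.4  0.25 0.29] rows 14
0 -0.86 -0.68 -0.20 0.00 0.00 0.00
1 -0.86 -0.68 -0.20 0.00 0.00 0.00
2 -0.86 -0.68 -0.20 0.00 0.00 0.00
3 -0.86 -0.68 -0.20 0.00 0.00 0.00
4 -0.86 -0.68 -0.20 0.00 0.00 0.00
5 -0.86 -0.68 -0.20 0.00 0.00 0.00
6 -0.86 -0.68 -0.20 0.00 0.00 0.00
7 -0.86 -0.68 -0.20 0.00 0.00 0.00
8 -0.86 -0.68 -0.20 0.00 0.00 0.00
9 -0.86 -0.68 -0.20 0.00 0.00 0.00
10 -0.86 -0.68 -0.20 0.00 0.00 0.00
11 -0.86 -0.68 -0.20 0.00 0.00 0.00
12 -0.86 -0.68 -0.20 0.00 0.00 0.00
13 -0.86 -0.68 -0.20 0.00 0.00 0.00
seg [ 0.479 -0.383  0.26 ] rows 26
0 -0.42 -0.89 0.05 0.00 -0.00 0.67
1 -0.47 -0.86 0.05 0.00 -0.00 0.67
2 -0.52 -0.83 0.05 0.00 -0.00 0.67
3 -0.57 -0.80 0.05 0.00 -0.00 0.67
4 -0.62 -0.76 0.05 0.00 -0.00 0.67
5 -0.66 -0.73 0.05 0.00 -0.00 0.67
6 -0.70 -0.69 0.05 0.00 -0.00 0.67
7 -0.74 -0.65 0.05 0.00 -0.00 0.67
8 -0.77 -0.60 0.05 0.00 -0.00 0.67
9 -0.81 -0.56 0.05 0.00 -0.00 0.67
10 -0.84 -0.51 0.05 0.00 -0.00 0.67
11 -0.87 -0.46 0.05 0.00 -0.00 0.67
12 -0.89 -0.41 0.05 0.00 -0.00 0.67
13 -0.92 -0.35 0.05 0.00 -0.00 0.67
14 -0.93 -0.30 0.05 0.00 -0.00 0.67
15 -0.95 -0.25 0.05 0.00 -0.00 0.67
16 -0.96 -0.19 0.05 0.00 -0.00 0.67
17 -0.97 -0.13 0.05 0.00 -0.00 0.67
18 -0.98 -0.08 0.05 0.00 -0.00 0.67
19 -0.98 -0.02 0.05 0.00 -0.00 0.67
20 -0.98 0.04 0.05 0.00 -0.00 0.67
21 -0.98 0.09 0.05 0.00 -0.00 0.67
22 -0.97 0.15 0.05 0.00 -0.00 0.67
23 -0.96 0.21 0.05 0.00 -0.00 0.67
24 -0.95 0.26 0.05 0.00 -0.00 0.67
25 -0.93 0.32 0.05 0.00 -0.00 0.67
```

drive_tool:
  moves:
    - {"jaw":1,"x":-0.86,"y":-0.68,"z":-0.4}
    - {"jaw":1,"x":-0.86,"y":-0.68,"z":-0.4}
    - {"jaw":1,"x":-0.86,"y":-0.68,"z":-0.4}
    - {"jaw":1,"x":-0.86,"y":-0.68,"z":-0.4}
    - {"jaw":1,"x":-0.86,"y":-0.68,"z":-0.4}
    - {"jaw":1,"x":-0.86,"y":-0.68,"z":-0.4}
    - {"jaw":1,"x":-0.86,"y":-0.68,"z":-0.4}
    - {"jaw":1,"x":-0.86,"y":-0.68}

```text
$.moves[0]: bad value
```

drive_tool:
  moves:
    - {"jaw":1,"x":-0.86,"y":-0.68}
    - {"jaw":1,"x":-0.86,"y":-0.68}
    - {"jaw":1,"x":-0.86,"y":-0.68}
    - {"jaw":1,"x":-0.86,"y":-0.68}
    - {"jaw":1,"x":-0.86,"y":-0.68}
    - {"jaw":1,"x":-0.86,"y":-0.68}
    - {"jaw":1,"x":-0.42,"y":-0.89,"az":0.67}
    - {"jaw":1,"x":-0.47,"y":-0.86,"az":0.67}

```text
$.moves[0]: bad value
```

drive_tool:
  moves:
    - {"jaw":1,"x":-0.52,"y":-0.83,"az":0.67}
    - {"jaw":1,"x":-0.57,"y":-0.8,"az":0.67}
    - {"jaw":1,"x":-0.62,"y":-0.76,"az":0.67}
    - {"jaw":1,"x":-0.66,"y":-0.73,"az":0.67}
    - {"jaw":1,"x":-0.7,"y":-0.69,"az":0.67}
    - {"jaw":1,"x":-0.74,"y":-0.65,"az":0.67}
    - {"jaw":1,"x":-0.77,"y":-0.6,"az":0.67}
    - {"jaw":1,"x":-0.81,"y":-0.56,"az":0.67}

```text
$.moves[0]: bad value
```

drive_tool:
  moves:
    - {"jaw":1,"x":-0.84,"y":-0.51,"az":0.67}
    - {"jaw":1,"x":-0.87,"y":-0.46,"az":0.67}
    - {"jaw":1,"x":-0.89,"y":-0.41,"az":0.67}
    - {"jaw":1,"x":-0.92,"y":-0.35,"az":0.67}
    - {"jaw":1,"x":-0.93,"y":-0.3,"az":0.67}
    - {"jaw":1,"x":-0.95,"y":-0.25,"az":0.67}
    - {"jaw":1,"x":-0.96,"y":-0.19,"az":0.67}
    - {"jaw":1,"x":-0.97,"y":-0.13,"az":0.67}

```text
$.moves[0]: bad value
```

drive_tool:
  moves:
    - {"jaw":1,"x":-0.98,"y":-0.08,"z":0.1,"az":0.67}
    - {"jaw":1,"x":-0.98,"y":-0.02,"z":0.2,"az":0.67}
    - {"jaw":1,"x":-0.98,"y":0.04,"z":0.2,"az":0.67}
    - {"jaw":1,"x":-0.98,"y":0.09,"z":0.2,"az":0.67}
    - {"jaw":1,"x":-0.97,"y":0.15,"z":0.2,"az":0.67}
    - {"jaw":1,"x":-0.96,"y":0.21,"z":0.2,"az":0.67}
    - {"jaw":1,"x":-0.95,"y":0.26,"z":0.1,"az":0.67}
    - {"jaw":1,"x":-0.93,"y":0.32,"az":0.67}

```text
$.moves[0]: bad value
```

```bash
python3 - <<'E'
from h import *
np.set_printoptions(precision=4,suppress=True)
f,T=grab('wrist');cv2.imwrite('pics/w1.png',f['color']);s=ctrl.get_state();M=R.from_quat(s['tcp_rot']).as_matrix()
print(s['time_s'],s['eef_pos'],np.degrees(np.arctan2(M[1,1],M[0,1])),M[:,2],s['q'])
for d in cams.mark_of('wrist','bail')[:2]: print(d['confidence'],w(T,d['centre']))
W=cloud(f,T);h=cv2.cvtColor(f['color'],cv2.COLOR_BGR2HSV)
k=(h[...,0]>=100)&(h[...,0]<=130)&(h[...,1]>120)&(W[...,2]>.135)&(W[...,2]<.155)&(W[...,0]<.65)
P=W[k];c=P.mean(0);v=np.linalg.svd((P-c)[:,:2],full_matrices=False)[2][0];v*=np.sign(v[1]);t=(P-c)[:,:2]@v
print(len(P),c,(c[:2]+v*(t.min()+t.max())/2),t.min(),t.max(),np.degrees(np.arctan2(-v[0],v[1])),P[:,2].max())
E
```

```text
1.5 [0.1892 0.5694 0.2186] 71.62010141741291 [-0. -0. -1.] [ 1.1646  0.1304  1.4882  0.      1.523  -0.0854]<stdin>:8: RuntimeWarning: Mean of empty slice.
  ret = um.true_divide(
Traceback (most recent call last):
IndexError: index 0 is out of bounds for axis 0 with size 0
```

All the calls were refused, so each row probably needs every key. I'll test one call.

drive_tool:
  moves:
    - {"jaw":1,"x":-0.86,"y":-0.68,"z":-0.4,"ax":0,"ay":0,"az":0}
    - {"jaw":1,"x":-0.86,"y":-0.68,"z":-0.4,"ax":0,"ay":0,"az":0}
    - {"jaw":1,"x":-0.86,"y":-0.68,"z":-0.4,"ax":0,"ay":0,"az":0}
    - {"jaw":1,"x":-0.86,"y":-0.68,"z":-0.4,"ax":0,"ay":0,"az":0}
    - {"jaw":1,"x":-0.86,"y":-0.68,"z":-0.4,"ax":0,"ay":0,"az":0}
    - {"jaw":1,"x":-0.86,"y":-0.68,"z":-0.4,"ax":0,"ay":0,"az":0}
    - {"jaw":1,"x":-0.86,"y":-0.68,"z":-0.4,"ax":0,"ay":0,"az":0}
    - {"jaw":1,"x":-0.86,"y":-0.68,"z":0,"ax":0,"ay":0,"az":0}

```text
time_s: 2.55
eef_pos: [0.3103, 0.3857, 0.2899]
tcp_rot: [0.16, 0.987, 0.001, 0.001]
wrist_force: [0.6, 0.1, 0.3]
finger_gap: 0.0934
gripper_force: 0.0
```

drive_tool:
  moves:
    - {"jaw":1,"x":-0.86,"y":-0.68,"z":0,"ax":0,"ay":0,"az":0}
    - {"jaw":1,"x":-0.86,"y":-0.68,"z":0,"ax":0,"ay":0,"az":0}
    - {"jaw":1,"x":-0.86,"y":-0.68,"z":0,"ax":0,"ay":0,"az":0}
    - {"jaw":1,"x":-0.86,"y":-0.68,"z":0,"ax":0,"ay":0,"az":0}
    - {"jaw":1,"x":-0.86,"y":-0.68,"z":0,"ax":0,"ay":0,"az":0}
    - {"jaw":1,"x":-0.86,"y":-0.68,"z":0,"ax":0,"ay":0,"az":0}
    - {"jaw":1,"x":-0.42,"y":-0.89,"z":0,"ax":0,"ay":0,"az":0.67}
    - {"jaw":1,"x":-0.47,"y":-0.86,"z":0,"ax":0,"ay":0,"az":0.67}

```text
time_s: 3.55
eef_pos: [0.4058, 0.199, 0.2887]
tcp_rot: [0.218, 0.976, 0.0, 0.0]
wrist_force: [0.8, 0.2, -0.6]
finger_gap: 0.093
gripper_force: 0.0
```

drive_tool:
  moves:
    - {"jaw":1,"x":-0.52,"y":-0.83,"z":0,"ax":0,"ay":0,"az":0.67}
    - {"jaw":1,"x":-0.57,"y":-0.8,"z":0,"ax":0,"ay":0,"az":0.67}
    - {"jaw":1,"x":-0.62,"y":-0.76,"z":0,"ax":0,"ay":0,"az":0.67}
    - {"jaw":1,"x":-0.66,"y":-0.73,"z":0,"ax":0,"ay":0,"az":0.67}
    - {"jaw":1,"x":-0.7,"y":-0.69,"z":0,"ax":0,"ay":0,"az":0.67}
    - {"jaw":1,"x":-0.74,"y":-0.65,"z":0,"ax":0,"ay":0,"az":0.67}
    - {"jaw":1,"x":-0.77,"y":-0.6,"z":0,"ax":0,"ay":0,"az":0.67}
    - {"jaw":1,"x":-0.81,"y":-0.56,"z":0,"ax":0,"ay":0,"az":0.67}

```text
time_s: 4.55
eef_pos: [0.4296, 0.0042, 0.2888]
tcp_rot: [0.438, 0.899, 0.0, 0.0]
wrist_force: [-0.2, 0.3, 0.8]
finger_gap: 0.0929
gripper_force: 0.0
```

drive_tool:
  moves:
    - {"jaw":1,"x":-0.84,"y":-0.51,"z":0,"ax":0,"ay":0,"az":0.67}
    - {"jaw":1,"x":-0.87,"y":-0.46,"z":0,"ax":0,"ay":0,"az":0.67}
    - {"jaw":1,"x":-0.89,"y":-0.41,"z":0,"ax":0,"ay":0,"az":0.67}
    - {"jaw":1,"x":-0.92,"y":-0.35,"z":0,"ax":0,"ay":0,"az":0.67}
    - {"jaw":1,"x":-0.93,"y":-0.3,"z":0,"ax":0,"ay":0,"az":0.67}
    - {"jaw":1,"x":-0.95,"y":-0.25,"z":0,"ax":0,"ay":0,"az":0.67}
    - {"jaw":1,"x":-0.96,"y":-0.19,"z":0,"ax":0,"ay":0,"az":0.67}
    - {"jaw":1,"x":-0.97,"y":-0.13,"z":0,"ax":0,"ay":0,"az":0.67}

```text
time_s: 5.55
eef_pos: [0.4531, -0.1907, 0.2888]
tcp_rot: [0.635, 0.773, 0.0, 0.0]
wrist_force: [0.2, -0.4, 0.3]
finger_gap: 0.0934
gripper_force: 0.0
```

drive_tool:
  moves:
    - {"jaw":1,"x":-0.98,"y":-0.08,"z":0.1,"ax":0,"ay":0,"az":0.67}
    - {"jaw":1,"x":-0.98,"y":-0.02,"z":0.2,"ax":0,"ay":0,"az":0.67}
    - {"jaw":1,"x":-0.98,"y":0.04,"z":0.2,"ax":0,"ay":0,"az":0.67}
    - {"jaw":1,"x":-0.98,"y":0.09,"z":0.2,"ax":0,"ay":0,"az":0.67}
    - {"jaw":1,"x":-0.97,"y":0.15,"z":0.2,"ax":0,"ay":0,"az":0.67}
    - {"jaw":1,"x":-0.96,"y":0.21,"z":0.2,"ax":0,"ay":0,"az":0.67}
    - {"jaw":1,"x":-0.95,"y":0.26,"z":0.1,"ax":0,"ay":0,"az":0.67}
    - {"jaw":1,"x":-0.93,"y":0.32,"z":0,"ax":0,"ay":0,"az":0.67}

```text
time_s: 6.55
eef_pos: [0.4761, -0.3857, 0.2582]
tcp_rot: [0.796, 0.605, -0.0, -0.0]
wrist_force: [0.5, 0.6, 0.7]
finger_gap: 0.0931
gripper_force: 0.0
```

```bash
cat > bar.py <<'E'
from h import *
np.set_printoptions(precision=4,suppress=True)
f,T=grab('wrist');cv2.imwrite('pics/w1.png',f['color']);s=ctrl.get_state();M=R.from_quat(s['tcp_rot']).as_matrix()
print(s['time_s'],s['eef_pos'],np.degrees(np.arctan2(M[1,1],M[0,1])),M[:,2],s['q'])
for d in cams.mark_of('wrist','bail')[:2]: print(d['confidence'],w(T,d['centre']))
W=cloud(f,T);h=cv2.cvtColor(f['color'],cv2.COLOR_BGR2HSV)
k=(h[...,0]>=100)&(h[...,0]<=130)&(h[...,1]>120)&(W[...,2]>.135)&(W[...,2]<.155)&(W[...,0]<.65)
P=W[k];c=P.mean(0);v=np.linalg.svd((P-c)[:,:2],full_matrices=False)[2][0];v*=np.sign(v[1]);t=(P-c)[:,:2]@v
print(len(P),c,(c[:2]+v*(t.min()+t.max())/2),t.min(),t.max(),np.degrees(np.arctan2(-v[0],v[1])),P[:,2].max())
E
python3 bar.py
```

```text
6.6 [ 0.4757 -0.3882  0.258 ] -15.84594065362624 [-0.0005 -0.0011 -1.    ] [-0.7673  0.1551  1.3899 -0.0011  1.5962 -0.4907]
2252 [ 0.4774 -0.3745  0.1447] [ 0.4763 -0.3788] -0.07375313726246552 0.06493436337016016 -15.270073415341333 0.147925981001914
```

drive_tool:
  moves:
    - {"jaw":1,"x":0.04,"y":0,"z":0.7,"ax":0,"ay":0,"az":-0.1}
    - {"jaw":1,"x":0.04,"y":0,"z":0.7,"ax":0,"ay":0,"az":0}
    - {"jaw":1,"x":0.04,"y":0,"z":0.7,"ax":0,"ay":0,"az":0}
    - {"jaw":1,"x":0.04,"y":0,"z":0.7,"ax":0,"ay":0,"az":0}
    - {"jaw":1,"x":0.04,"y":0,"z":0.7,"ax":0,"ay":0,"az":0}
    - {"jaw":1,"x":0.04,"y":0,"z":0.7,"ax":0,"ay":0,"az":0}
    - {"jaw":1,"x":0.04,"y":0,"z":0.7,"ax":0,"ay":0,"az":0}
    - {"jaw":1,"x":0,"y":0,"z":0.6,"ax":0,"ay":0,"az":0}

```text
time_s: 7.65
eef_pos: [0.4778, -0.378, 0.1198]
tcp_rot: [0.793, 0.609, -0.0, -0.0]
wrist_force: [-0.6, -0.1, -0.1]
finger_gap: 0.093
gripper_force: 0.0
```

drive_tool:
  moves:
    - {"jaw":-1,"x":0,"y":0,"z":0,"ax":0,"ay":0,"az":0}
    - {"jaw":-1,"x":0,"y":0,"z":0,"ax":0,"ay":0,"az":0}
    - {"jaw":-1,"x":0,"y":0,"z":0,"ax":0,"ay":0,"az":0}
    - {"jaw":-1,"x":0,"y":0,"z":0,"ax":0,"ay":0,"az":0}
    - {"jaw":-1,"x":0,"y":0,"z":0,"ax":0,"ay":0,"az":0}
    - {"jaw":-1,"x":0,"y":0,"z":0,"ax":0,"ay":0,"az":0}
    - {"jaw":-1,"x":0,"y":0,"z":0,"ax":0,"ay":0,"az":0}
    - {"jaw":-1,"x":0,"y":0,"z":0,"ax":0,"ay":0,"az":0}
  squeeze: 40

```text
time_s: 8.65
eef_pos: [0.478, -0.3782, 0.1211]
tcp_rot: [0.793, 0.609, -0.0, -0.0]
wrist_force: [0.0, -0.3, -0.3]
finger_gap: 0.0175
gripper_force: 0.0
```

```bash
python3 - <<'E'
from h import *
s=ctrl.get_state();print(s['eef_pos'],s['finger_gap'],s['gripper_force'],s['wrist_force'])
M=R.from_quat(s['tcp_rot']).as_matrix();p=s['eef_pos'].copy();p[2]=.215
plan([(p,M,5),((.40,.15,.215),down(4.2),27)])
E
```

```text
[ 0.47795641 -0.37822666  0.12111188] 0.017549642821142675 0.0 [ 0.01719273 -0.28252696 -0.32013113]
seg [ 0.47795641 -0.37822666  0.215     ] rows 5
0 -0.00 -0.00 -0.75 0.00 0.00 0.00
1 -0.00 -0.00 -0.75 0.00 0.00 0.00
2 -0.00 -0.00 -0.75 0.00 0.00 0.00
3 -0.00 -0.00 -0.75 0.00 0.00 0.00
4 -0.00 -0.00 -0.75 0.00 0.00 0.00
seg [0.4   0.15  0.215] rows 27
0 0.73 -0.31 0.00 -0.00 0.00 -0.14
1 0.73 -0.30 0.00 -0.00 0.00 -0.14
2 0.73 -0.30 0.00 -0.00 0.00 -0.14
3 0.74 -0.29 0.00 -0.00 0.00 -0.14
4 0.74 -0.28 0.00 -0.00 0.00 -0.14
5 0.74 -0.27 0.00 -0.00 0.00 -0.14
6 0.75 -0.26 0.00 -0.00 0.00 -0.14
7 0.75 -0.25 0.00 -0.00 0.00 -0.14
8 0.75 -0.24 0.00 -0.00 0.00 -0.14
9 0.76 -0.23 0.00 -0.00 0.00 -0.14
10 0.76 -0.22 0.00 -0.00 0.00 -0.14
11 0.76 -0.21 0.00 -0.00 0.00 -0.14
12 0.76 -0.20 0.00 -0.00 0.00 -0.14
13 0.77 -0.19 0.00 -0.00 0.00 -0.14
14 0.77 -0.18 0.00 -0.00 0.00 -0.14
15 0.77 -0.17 -0.00 -0.00 0.00 -0.14
16 0.77 -0.16 -0.00 -0.00 0.00 -0.14
17 0.78 -0.15 -0.00 -0.00 0.00 -0.14
18 0.78 -0.15 -0.00 -0.00 0.00 -0.14
19 0.78 -0.14 -0.00 -0.00 0.00 -0.14
20 0.78 -0.13 -0.00 -0.00 0.00 -0.14
21 0.78 -0.12 -0.00 -0.00 0.00 -0.14
22 0.78 -0.11 -0.00 -0.00 0.00 -0.14
23 0.79 -0.10 -0.00 -0.00 0.00 -0.14
24 0.79 -0.09 -0.00 -0.00 0.00 -0.14
25 0.79 -0.08 -0.00 -0.00 0.00 -0.14
26 0.79 -0.07 -0.00 -0.00 0.00 -0.14
```

drive_tool:
  moves:
    - {"jaw":-1,"x":0,"y":0,"z":0,"ax":0,"ay":0,"az":0}
    - {"jaw":-1,"x":0,"y":0,"z":0,"ax":0,"ay":0,"az":0}
    - {"jaw":-1,"x":0,"y":0,"z":0,"ax":0,"ay":0,"az":0}
    - {"jaw":-1,"x":0,"y":0,"z":-0.4,"ax":0,"ay":0,"az":0}
    - {"jaw":-1,"x":0,"y":0,"z":-0.8,"ax":0,"ay":0,"az":0}
    - {"jaw":-1,"x":0,"y":0,"z":-0.9,"ax":0,"ay":0,"az":0}
    - {"jaw":-1,"x":0,"y":0,"z":-0.9,"ax":0,"ay":0,"az":0}
    - {"jaw":-1,"x":0,"y":0,"z":-0.76,"ax":0,"ay":0,"az":0}

```text
time_s: 9.65
eef_pos: [0.4784, -0.3785, 0.2177]
tcp_rot: [0.793, 0.609, 0.0, 0.001]
wrist_force: [-0.2, 0.6, -3.5]
finger_gap: 0.0088
gripper_force: 40.0
```

drive_tool:
  moves:
    - {"jaw":-1,"x":0.4,"y":-0.16,"z":0,"ax":0,"ay":0,"az":-0.14}
    - {"jaw":-1,"x":0.73,"y":-0.3,"z":0,"ax":0,"ay":0,"az":-0.14}
    - {"jaw":-1,"x":0.73,"y":-0.3,"z":0,"ax":0,"ay":0,"az":-0.14}
    - {"jaw":-1,"x":0.74,"y":-0.29,"z":0,"ax":0,"ay":0,"az":-0.14}
    - {"jaw":-1,"x":0.74,"y":-0.28,"z":0,"ax":0,"ay":0,"az":-0.14}
    - {"jaw":-1,"x":0.74,"y":-0.27,"z":0,"ax":0,"ay":0,"az":-0.14}
    - {"jaw":-1,"x":0.75,"y":-0.26,"z":0,"ax":0,"ay":0,"az":-0.14}
    - {"jaw":-1,"x":0.75,"y":-0.25,"z":0,"ax":0,"ay":0,"az":-0.14}

```text
time_s: 10.65
eef_pos: [0.4562, -0.2293, 0.2152]
tcp_rot: [0.762, 0.647, 0.0, 0.0]
wrist_force: [-0.5, 0.0, -4.8]
finger_gap: 0.009
gripper_force: 40.0
```

drive_tool:
  moves:
    - {"jaw":-1,"x":0.75,"y":-0.24,"z":0,"ax":0,"ay":0,"az":-0.14}
    - {"jaw":-1,"x":0.76,"y":-0.23,"z":0,"ax":0,"ay":0,"az":-0.14}
    - {"jaw":-1,"x":0.76,"y":-0.22,"z":0,"ax":0,"ay":0,"az":-0.14}
    - {"jaw":-1,"x":0.76,"y":-0.21,"z":0,"ax":0,"ay":0,"az":-0.14}
    - {"jaw":-1,"x":0.76,"y":-0.2,"z":0,"ax":0,"ay":0,"az":-0.14}
    - {"jaw":-1,"x":0.77,"y":-0.19,"z":0,"ax":0,"ay":0,"az":-0.14}
    - {"jaw":-1,"x":0.77,"y":-0.18,"z":0,"ax":0,"ay":0,"az":-0.14}
    - {"jaw":-1,"x":0.77,"y":-0.17,"z":0,"ax":0,"ay":0,"az":-0.14}

```text
time_s: 11.65
eef_pos: [0.4338, -0.073, 0.2152]
tcp_rot: [0.73, 0.684, 0.0, 0.0]
wrist_force: [0.6, 0.4, -3.2]
finger_gap: 0.0088
gripper_force: 40.0
```

drive_tool:
  moves:
    - {"jaw":-1,"x":0.77,"y":-0.16,"z":0,"ax":0,"ay":0,"az":-0.14}
    - {"jaw":-1,"x":0.78,"y":-0.15,"z":0,"ax":0,"ay":0,"az":-0.14}
    - {"jaw":-1,"x":0.78,"y":-0.15,"z":0,"ax":0,"ay":0,"az":-0.14}
    - {"jaw":-1,"x":0.78,"y":-0.14,"z":0,"ax":0,"ay":0,"az":-0.14}
    - {"jaw":-1,"x":0.78,"y":-0.13,"z":0,"ax":0,"ay":0,"az":-0.14}
    - {"jaw":-1,"x":0.78,"y":-0.12,"z":0,"ax":0,"ay":0,"az":-0.14}
    - {"jaw":-1,"x":0.78,"y":-0.11,"z":0,"ax":0,"ay":0,"az":-0.14}
    - {"jaw":-1,"x":0.79,"y":-0.1,"z":0,"ax":0,"ay":0,"az":-0.14}

```text
time_s: 12.65
eef_pos: [0.4107, 0.0835, 0.2152]
tcp_rot: [0.695, 0.719, 0.0, 0.0]
wrist_force: [0.8, 0.7, -3.1]
finger_gap: 0.0087
gripper_force: 40.0
```

drive_tool:
  moves:
    - {"jaw":-1,"x":0.79,"y":-0.09,"z":0,"ax":0,"ay":0,"az":-0.14}
    - {"jaw":-1,"x":0.79,"y":-0.08,"z":0,"ax":0,"ay":0,"az":-0.14}
    - {"jaw":-1,"x":0.79,"y":-0.07,"z":0,"ax":0,"ay":0,"az":-0.14}
    - {"jaw":-1,"x":0.35,"y":-0.07,"z":0,"ax":0,"ay":0,"az":0}
    - {"jaw":-1,"x":0,"y":0,"z":0,"ax":0,"ay":0,"az":0}
    - {"jaw":-1,"x":0,"y":0,"z":0,"ax":0,"ay":0,"az":0}
    - {"jaw":-1,"x":0,"y":0,"z":0,"ax":0,"ay":0,"az":0}
    - {"jaw":-1,"x":0,"y":0,"z":0,"ax":0,"ay":0,"az":0}

```text
time_s: 13.65
eef_pos: [0.4003, 0.1495, 0.2151]
tcp_rot: [0.683, 0.731, -0.0, 0.0]
wrist_force: [0.5, 0.4, -2.7]
finger_gap: 0.009
gripper_force: 40.0
```

```bash
cat > fk.py <<'E'
from h import *
import sys
np.set_printoptions(precision=4,suppress=True)
s=ctrl.get_state();M=R.from_quat(s['tcp_rot']).as_matrix();print(s['time_s'],s['eef_pos'],np.degrees(np.arctan2(M[1,1],M[0,1])),M[:,2],s['wrist_force'])
for n in ['wrist','scene','top']:
    f,T=grab(n);cv2.imwrite(f'pics/{n}{sys.argv[1]}.png',f['color']);np.save(f'{n}_c.npy',cloud(f,T))
    for t in ['fork','bail','basket','rig']:
        for d in cams.mark_of(n,t)[:1]: print(n,t,round(d['confidence'],2),w(T,d['centre']), proj(f,T,w(T,d['centre']))[0].round())
E
python3 fk.py 2; python3 - <<'E'
import cv2,numpy as np
a=cv2.imread('pics/wrist2.png');b=cv2.imread('pics/scene2.png')[60:300,240:480];
b=cv2.resize(b,(480,480));c=np.hstack([a,b]);cv2.imwrite('pics/m2.png',cv2.resize(c,(800,343)))
E
```

```text
13.65 [0.4003 0.1495 0.2151] 3.8725427943502124 [-0.     -0.0001 -1.    ] [ 0.5253  0.4135 -2.6611]
wrist fork 0.51 [0.4004 0.1483 0.239 ] [323. 325.]
wrist bail 0.93 [0.401  0.148  0.2388] [324. 326.]
wrist basket 0.87 [0.3981 0.147  0.0979] [319. 237.]
scene fork 0.81 [0.5095 0.1629 0.1805] [349. 170.]
scene bail 0.74 [0.4012 0.1463 0.2327] [317. 138.]
scene basket 0.31 [ 0.7608  0.1183 -0.0046] [402. 279.]
scene rig 0.68 [ 0.5367 -0.0481 -0.0004] [296. 262.]
top basket 0.82 [0.4026 0.1477 0.0878] [252. 319.]
top rig 0.85 [ 0.5398 -0.0431 -0.0004] [337. 261.]
```

View pics/m2.png

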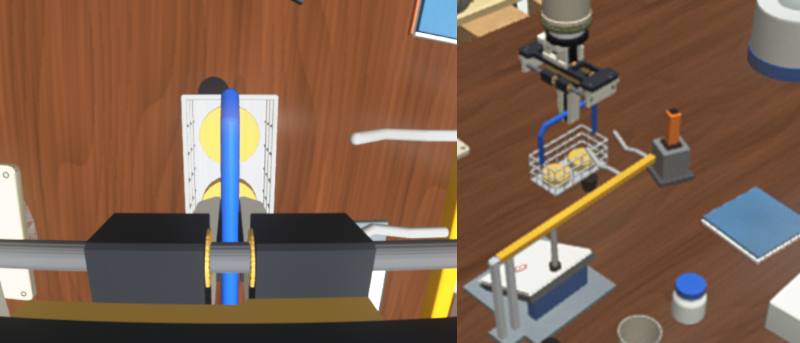

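The left half (wrist) shows the blue bar gripped and level. The two prongs enter from the right at rows ~138 and ~235, and the basket hangs clear in front of them. I'll get the prong positions from the depth.

```bash
python3 - <<'E'
from h import *
np.set_printoptions(precision=4,suppress=True)
a=np.radians(4.2);ex=np.array([np.cos(a),np.sin(a)]);ey=np.array([-np.sin(a),np.cos(a)])
p0=np.array([.4003,.1495])
for n in ['wrist','scene']:
    W=np.load(n+'_c.npy').reshape(-1,3);W=W[(W[:,0]>.45)&(W[:,0]<.56)&(W[:,1]>.08)&(W[:,1]<.23)&(W[:,2]>.16)&(W[:,2]<.24)]
    u=(W[:,:2]-p0)@ex;v=(W[:,:2]-p0)@ey
    for sgn in (1,-1):
        k=((v-.006)*sgn>0)
        for lo in np.arange(.05,.15,.01):
            j=k&(u>=lo)&(u<lo+.01)
            if j.sum()>3: print(n,sgn,lo.round(2),j.sum(),v[j].mean().round(4),np.ptp(v[j]).round(4),W[j,2].max().round(4),np.median(W[j,2]).round(4))
E
```

```text
wrist 1 0.07 259 0.0453 0.0076 0.2114 0.2085
wrist 1 0.08 250 0.0457 0.0075 0.2089 0.2042
wrist 1 0.09 221 0.0456 0.0078 0.2015 0.1963
wrist 1 0.1 239 0.0456 0.0082 0.1937 0.1883
wrist 1 0.11 384 0.0453 0.0082 0.1929 0.1889
wrist 1 0.12 374 0.0453 0.0081 0.1956 0.1921
wrist 1 0.13 338 0.0452 0.0076 0.1971 0.1942
wrist 1 0.14 328 0.0454 0.0085 0.1963 0.1943
wrist -1 0.09 74 -0.0239 0.0047 0.1957 0.1929
wrist -1 0.1 222 -0.0251 0.0082 0.1944 0.188
wrist -1 0.11 334 -0.0258 0.0087 0.1922 0.1888
wrist -1 0.12 312 -0.0258 0.0083 0.1962 0.1919
wrist -1 0.13 286 -0.0255 0.0082 0.197 0.1942
wrist -1 0.14 273 -0.0256 0.0077 0.1961 0.1942
scene 1 0.08 13 0.0373 0.0089 0.2086 0.2
scene 1 0.09 14 0.0378 0.0098 0.205 0.1934
scene 1 0.1 14 0.038 0.0079 0.1898 0.1864
scene 1 0.11 10 0.0382 0.0054 0.1854 0.1816
scene 1 0.12 8 0.0373 0.0037 0.1915 0.1869
scene 1 0.13 11 0.0372 0.0085 0.194 0.191
scene 1 0.14 8 0.0375 0.007 0.1945 0.1898
scene -1 0.08 16 -0.0343 0.012 0.212 0.2017
scene -1 0.09 13 -0.0349 0.0082 0.2006 0.1958
scene -1 0.1 17 -0.0345 0.0084 0.1932 0.1872
scene -1 0.11 7 -0.0346 0.0091 0.186 0.1838
scene -1 0.12 10 -0.0343 0.0104 0.1917 0.1865
scene -1 0.13 11 -0.0339 0.0071 0.193 0.1889
scene -1 0.14 7 -0.0342 0.0079 0.1915 0.1893
```

drive_tool:
  moves:
    - {"jaw":-1,"x":0.1,"y":0.3,"z":0,"ax":0,"ay":0,"az":-0.06}
    - {"jaw":-1,"x":0.1,"y":0.6,"z":0,"ax":0,"ay":0,"az":0}
    - {"jaw":-1,"x":0.1,"y":0.8,"z":0,"ax":0,"ay":0,"az":0}
    - {"jaw":-1,"x":0,"y":0.8,"z":0,"ax":0,"ay":0,"az":0}
    - {"jaw":-1,"x":0,"y":0.8,"z":0,"ax":0,"ay":0,"az":0}
    - {"jaw":-1,"x":0,"y":0.6,"z":0,"ax":0,"ay":0,"az":0}
    - {"jaw":-1,"x":0,"y":0.46,"z":0,"ax":0,"ay":0,"az":0}
    - {"jaw":-1,"x":0,"y":0,"z":0,"ax":0,"ay":0,"az":0}

```text
time_s: 15.4
eef_pos: [0.5089, 0.1654, 0.2149]
tcp_rot: [0.681, 0.733, -0.0, -0.0]
wrist_force: [-0.7, -0.4, -4.0]
finger_gap: 0.0087
gripper_force: 40.0
```

drive_tool:
  moves:
    - {"jaw":-1,"x":0,"y":0,"z":0.2,"ax":0,"ay":0,"az":0}
    - {"jaw":-1,"x":0,"y":0,"z":0.3,"ax":0,"ay":0,"az":0}
    - {"jaw":-1,"x":0,"y":0,"z":0.3,"ax":0,"ay":0,"az":0}
    - {"jaw":-1,"x":0,"y":0,"z":0.3,"ax":0,"ay":0,"az":0}
    - {"jaw":-1,"x":0,"y":0,"z":0.3,"ax":0,"ay":0,"az":0}
    - {"jaw":-1,"x":0,"y":0,"z":0.2,"ax":0,"ay":0,"az":0}
    - {"jaw":-1,"x":0,"y":0,"z":0.1,"ax":0,"ay":0,"az":0}
    - {"jaw":-1,"x":0,"y":0,"z":0.0,"ax":0,"ay":0,"az":0}

```text
time_s: 16.4
eef_pos: [0.5084, 0.1654, 0.1726]
tcp_rot: [0.681, 0.733, 0.0, 0.0]
wrist_force: [-0.4, -0.4, -2.3]
finger_gap: 0.0085
gripper_force: 40.0
```

```bash
python3 fk.py 3; python3 - <<'E'
import cv2,numpy as np
a=cv2.imread('pics/wrist3.png');b=cv2.imread('pics/scene3.png')[60:300,240:480];
b=cv2.resize(b,(480,480));c=np.hstack([a,b]);cv2.imwrite('pics/m3.png',cv2.resize(c,(800,343)))
E
```

```text
16.4 [0.5084 0.1654 0.1726] 4.219031142075499 [ 0. -0. -1.] [-0.4157 -0.3628 -2.2722]
wrist fork 0.22 [0.5085 0.1666 0.1947] [323. 318.]
wrist bail 0.79 [0.5072 0.1618 0.1935] [319. 327.]
wrist basket 0.91 [0.5076 0.1623 0.0552] [320. 238.]
wrist rig 0.87 [ 0.5356 -0.0402  0.0028] [334. 426.]
scene fork 0.91 [0.5066 0.1626 0.1762] [348. 171.]
scene bail 0.97 [0.509  0.1597 0.1913] [348. 167.]
scene basket 0.9 [0.5124 0.1628 0.0512] [349. 208.]
scene rig 0.91 [ 0.5397 -0.0476 -0.0034] [297. 263.]
top basket 0.6 [0.5125 0.1666 0.0498] [246. 271.]
top rig 0.97 [ 0.5382 -0.0417  0.0023] [337. 262.]
```

View pics/m3.png

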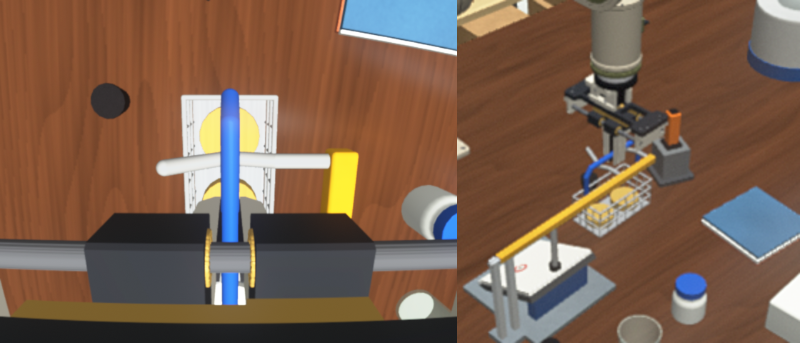

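The wrist half shows the bar crossing the visible prong at its dip (232,160), and the scene half shows the basket hanging below the fork. I'll lower the rest of the way, release by a small amount and rise.

drive_tool:
  moves:
    - {"jaw":-1,"x":0,"y":0,"z":0.15,"ax":0,"ay":0,"az":0}
    - {"jaw":-1,"x":0,"y":0,"z":0.15,"ax":0,"ay":0,"az":0}
    - {"jaw":-1,"x":0,"y":0,"z":0.15,"ax":0,"ay":0,"az":0}
    - {"jaw":-1,"x":0,"y":0,"z":0.1,"ax":0,"ay":0,"az":0}
    - {"jaw":-1,"x":0,"y":0,"z":0.1,"ax":0,"ay":0,"az":0}
    - {"jaw":-1,"x":0,"y":0,"z":0.05,"ax":0,"ay":0,"az":0}
    - {"jaw":-1,"x":0,"y":0,"z":0,"ax":0,"ay":0,"az":0}
    - {"jaw":-1,"x":0,"y":0,"z":0,"ax":0,"ay":0,"az":0}

```text
time_s: 18.15
eef_pos: [0.5087, 0.1655, 0.1556]
tcp_rot: [0.681, 0.733, 0.0, 0.0]
wrist_force: [-0.0, -0.0, 2.4]
finger_gap: 0.0087
gripper_force: 40.0
```

```bash
python3 -c "
from h import *
print([ctrl.get_state()[k] for k in ('eef_pos','wrist_force','wrist_torque')])"
```

```text
[array([0.50865882, 0.16545643, 0.15559426]), array([-0.02478439, -0.03243724,  2.4396793 ]), array([-0.33596446,  0.07621414,  0.03608861])]
```

drive_tool:
  moves:
    - {"jaw":-0.3,"x":0,"y":0,"z":0,"ax":0,"ay":0,"az":0}
    - {"jaw":-0.3,"x":0,"y":0,"z":0,"ax":0,"ay":0,"az":0}
    - {"jaw":-0.3,"x":0,"y":0,"z":0,"ax":0,"ay":0,"az":0}
    - {"jaw":-0.3,"x":0,"y":0,"z":0,"ax":0,"ay":0,"az":0}
    - {"jaw":-0.3,"x":0,"y":0,"z":0,"ax":0,"ay":0,"az":0}
    - {"jaw":-0.3,"x":0,"y":0,"z":0,"ax":0,"ay":0,"az":0}
    - {"jaw":-0.3,"x":0,"y":0,"z":-0.2,"ax":0,"ay":0,"az":0}
    - {"jaw":-0.3,"x":0,"y":0,"z":-0.5,"ax":0,"ay":0,"az":0}

```text
time_s: 19.15
eef_pos: [0.508, 0.1653, 0.1727]
tcp_rot: [0.681, 0.733, -0.001, -0.0]
wrist_force: [-1.7, -0.0, -0.3]
finger_gap: 0.0328
gripper_force: 0.0
```

drive_tool:
  moves:
    - {"jaw":-0.3,"x":0,"y":0,"z":-0.8,"ax":0,"ay":0,"az":0}
    - {"jaw":-0.3,"x":0,"y":0,"z":-0.9,"ax":0,"ay":0,"az":0}
    - {"jaw":-0.3,"x":0,"y":0,"z":-0.9,"ax":0,"ay":0,"az":0}
    - {"jaw":-0.3,"x":0,"y":0,"z":-0.9,"ax":0,"ay":0,"az":0}
    - {"jaw":1,"x":0,"y":0,"z":-0.6,"ax":0,"ay":0,"az":0}
    - {"jaw":1,"x":0,"y":0,"z":-0.3,"ax":0,"ay":0,"az":0}
    - {"jaw":1,"x":0,"y":0,"z":0,"ax":0,"ay":0,"az":0}
    - {"jaw":1,"x":0,"y":0,"z":0,"ax":0,"ay":0,"az":0}

```text
time_s: 20.15
eef_pos: [0.508, 0.1653, 0.2817]
tcp_rot: [0.681, 0.733, -0.001, -0.0]
wrist_force: [-0.6, 0.0, 0.1]
finger_gap: 0.0676
gripper_force: 0.0
```

```bash
python3 fk.py 4; python3 - <<'E'
import cv2,numpy as np
a=cv2.imread('pics/wrist4.png');b=cv2.imread('pics/scene4.png')[60:300,240:480];
b=cv2.resize(b,(480,480));c=np.hstack([a,b]);cv2.imwrite('pics/m4.png',cv2.resize(c,(800,343)))
E
```

```text
20.15 [0.508  0.1653 0.2817] 4.215596025208741 [-0.0015 -0.0004 -1.    ] [-0.6431  0.014   0.0899]
wrist fork 0.61 [0.5102 0.1568 0.0391] [324. 213.]
wrist bail 0.95 [0.5102 0.1633 0.1789] [325. 242.]
wrist basket 0.88 [0.507  0.1586 0.0371] [321. 211.]
scene fork 0.74 [0.5098 0.1655 0.1617] [350. 175.]
scene bail 0.76 [0.5109 0.1619 0.1741] [349. 172.]
scene basket 0.58 [0.5089 0.1544 0.0341] [346. 213.]
scene rig 0.92 [ 0.5371 -0.0467 -0.0018] [297. 262.]
top bail 0.66 [0.5102 0.1596 0.1756] [241. 265.]
top basket 0.75 [0.5086 0.1587 0.0299] [251. 274.]
top rig 0.87 [ 0.5386 -0.0445 -0.0018] [338. 262.]
```

View pics/m4.png

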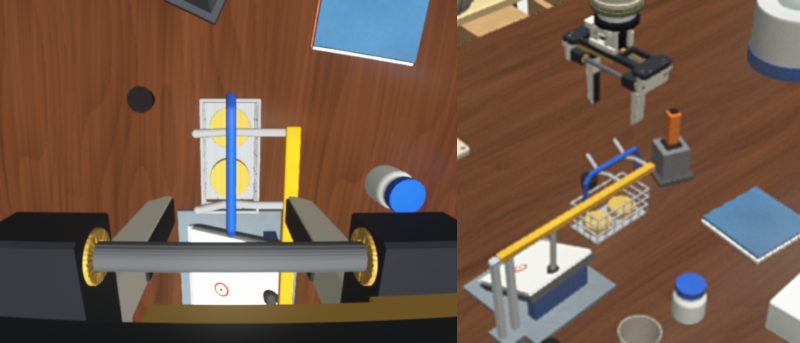

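Released: the bar lies across both prongs, the fork and beam have come down about 16 mm (bail z ≈ 0.175), and the basket hangs free. The ring shows at (221,289) in the left half. Next is the probe.

```bash
python3 - <<'E'
from h import *
plan([((.455,.375,.27),down(-21),16)])
E
```

```text
seg [0.455 0.375 0.27 ] rows 16
0 0.53 -0.09 0.03 0.00 -0.00 0.32
1 0.53 -0.11 0.03 0.00 -0.00 0.32
2 0.53 -0.12 0.03 0.00 -0.00 0.32
3 0.52 -0.14 0.03 0.00 -0.00 0.32
4 0.52 -0.15 0.03 0.00 -0.00 0.32
5 0.51 -0.17 0.03 0.00 -0.00 0.32
6 0.51 -0.18 0.03 0.00 -0.00 0.32
7 0.50 -0.19 0.03 0.00 -0.00 0.32
8 0.50 -0.21 0.03 0.00 -0.00 0.32
9 0.49 -0.22 0.03 0.00 -0.00 0.32
10 0.49 -0.24 0.03 0.00 -0.00 0.32
11 0.48 -0.25 0.03 0.00 -0.00 0.32
12 0.47 -0.26 0.03 0.00 -0.00 0.32
13 0.47 -0.27 0.03 0.00 -0.00 0.32
14 0.46 -0.29 0.03 0.00 -0.00 0.32
15 0.45 -0.30 0.03 0.00 -0.00 0.32
```

drive_tool:
  moves:
    - {"jaw":1,"x":0.53,"y":-0.09,"z":0.03,"ax":0,"ay":0,"az":0.32}
    - {"jaw":1,"x":0.53,"y":-0.11,"z":0.03,"ax":0,"ay":0,"az":0.32}
    - {"jaw":1,"x":0.53,"y":-0.12,"z":0.03,"ax":0,"ay":0,"az":0.32}
    - {"jaw":1,"x":0.52,"y":-0.14,"z":0.03,"ax":0,"ay":0,"az":0.32}
    - {"jaw":1,"x":0.52,"y":-0.15,"z":0.03,"ax":0,"ay":0,"az":0.32}
    - {"jaw":1,"x":0.51,"y":-0.17,"z":0.03,"ax":0,"ay":0,"az":0.32}
    - {"jaw":1,"x":0.51,"y":-0.18,"z":0.03,"ax":0,"ay":0,"az":0.32}
    - {"jaw":1,"x":0.5,"y":-0.19,"z":0.03,"ax":0,"ay":0,"az":0.32}

```text
time_s: 21.9
eef_pos: [0.482, 0.2705, 0.2766]
tcp_rot: [0.758, 0.652, 0.0, 0.0]
wrist_force: [0.0, 0.2, -0.4]
finger_gap: 0.0933
gripper_force: 0.0
```

drive_tool:
  moves:
    - {"jaw":1,"x":0.5,"y":-0.21,"z":0.03,"ax":0,"ay":0,"az":0.32}
    - {"jaw":1,"x":0.49,"y":-0.22,"z":0.03,"ax":0,"ay":0,"az":0.32}
    - {"jaw":1,"x":0.49,"y":-0.24,"z":0.03,"ax":0,"ay":0,"az":0.32}
    - {"jaw":1,"x":0.48,"y":-0.25,"z":0.03,"ax":0,"ay":0,"az":0.32}
    - {"jaw":1,"x":0.47,"y":-0.26,"z":0.03,"ax":0,"ay":0,"az":0.32}
    - {"jaw":1,"x":0.47,"y":-0.27,"z":0.03,"ax":0,"ay":0,"az":0.32}
    - {"jaw":1,"x":0.46,"y":-0.29,"z":0.03,"ax":0,"ay":0,"az":0.32}
    - {"jaw":1,"x":0.45,"y":-0.3,"z":0.03,"ax":0,"ay":0,"az":0.32}

```text
time_s: 22.9
eef_pos: [0.4558, 0.3755, 0.2705]
tcp_rot: [0.826, 0.563, -0.0, -0.0]
wrist_force: [1.4, -0.2, 0.2]
finger_gap: 0.0931
gripper_force: 0.0
```

```bash
python3 - <<'E'
from h import *
np.set_printoptions(precision=4,suppress=True)
f,T=grab('wrist');cv2.imwrite('pics/w5.png',f['color']);s=ctrl.get_state();M=R.from_quat(s['tcp_rot']).as_matrix()
print(s['time_s'],s['eef_pos'],np.degrees(np.arctan2(M[1,1],M[0,1])),M[:,2],s['q'])
for t in ['probe','holder']:
    for d in cams.mark_of('wrist',t)[:2]: print(t,d['confidence'],w(T,d['centre']))
W=cloud(f,T);h=cv2.cvtColor(f['color'],cv2.COLOR_BGR2HSV)
b=(abs(W[...,0]-.455)<.07)&(abs(W[...,1]-.378)<.07)
for nm,k in [('top',b&(W[...,2]>.148)&(W[...,2]<.165)),('holder',b&(W[...,2]>.066)&(W[...,2]<.082)),('foot',b&(W[...,2]>.004)&(W[...,2]<.03))]:
    P=W[k]; print(nm,len(P),P.mean(0),cv2.minAreaRect((P[:,:2]*1000).astype(np.float32)) if len(P)>4 else '')
E
```

```text
22.95 [0.4552 0.3768 0.2704] -21.46319565448149 [-0.0005  0.0007 -1.    ] [0.6041 0.0899 1.4381 0.0008 1.6136 0.9788]
probe 0.82 [0.4535 0.3805 0.0313]
holder 0.92 [0.4516 0.3859 0.0004]
holder 0.53 [0.3765 0.2228 0.0019]
top 1107 [0.4509 0.3849 0.1568] ((450.1099548339844, 383.85345458984375), (24.169706344604492, 23.614749908447266), 68.6229019165039)
holder 2505 [0.4531 0.389  0.0759] ((450.2449645996094, 383.5102233886719), (60.594573974609375, 60.04131317138672), 69.5219497680664)
foot 1441 [0.4607 0.4016 0.0131] ((472.8153076171875, 375.7242126464844), (78.95755004882812, 128.06967163085938), 69.2353515625)
```

View pics/w5.png

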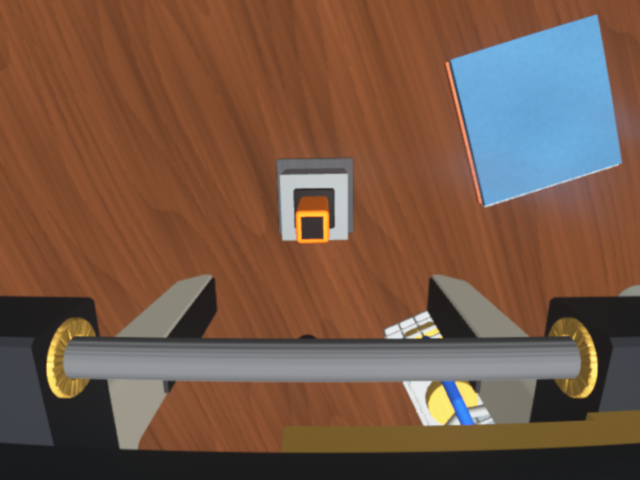

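The wrist picture shows the probe top at (312,228), with the jaws parallel to the holder. Descending and gripping.

drive_tool:
  moves:
    - {"jaw":1,"x":0.06,"y":-0.1,"z":0.8,"ax":0,"ay":0,"az":-0.1}
    - {"jaw":1,"x":0.06,"y":-0.1,"z":0.8,"ax":0,"ay":0,"az":0}
    - {"jaw":1,"x":0.07,"y":-0.09,"z":0.8,"ax":0,"ay":0,"az":0}
    - {"jaw":1,"x":0,"y":0,"z":0.9,"ax":0,"ay":0,"az":0}
    - {"jaw":1,"x":0,"y":0,"z":0.9,"ax":0,"ay":0,"az":0}
    - {"jaw":1,"x":0,"y":0,"z":0.9,"ax":0,"ay":0,"az":0}
    - {"jaw":1,"x":0,"y":0,"z":0.8,"ax":0,"ay":0,"az":0}
    - {"jaw":1,"x":0,"y":0,"z":0.5,"ax":0,"ay":0,"az":0}

```text
time_s: 24.05
eef_pos: [0.4501, 0.3815, 0.1085]
tcp_rot: [0.824, 0.567, -0.001, 0.0]
wrist_force: [0.4, 1.5, -0.9]
finger_gap: 0.0933
gripper_force: 0.0
```

drive_tool:
  moves:
    - {"jaw":-1,"x":0,"y":0,"z":0,"ax":0,"ay":0,"az":0}
    - {"jaw":-1,"x":0,"y":0,"z":0,"ax":0,"ay":0,"az":0}
    - {"jaw":-1,"x":0,"y":0,"z":0,"ax":0,"ay":0,"az":0}
    - {"jaw":-1,"x":0,"y":0,"z":0,"ax":0,"ay":0,"az":0}
    - {"jaw":-1,"x":0,"y":0,"z":0,"ax":0,"ay":0,"az":0}
    - {"jaw":-1,"x":0,"y":0,"z":0,"ax":0,"ay":0,"az":0}
    - {"jaw":-1,"x":0,"y":0,"z":0,"ax":0,"ay":0,"az":0}
    - {"jaw":-1,"x":0,"y":0,"z":0,"ax":0,"ay":0,"az":0}
  squeeze: 40

```text
time_s: 25.05
eef_pos: [0.4509, 0.3821, 0.1106]
tcp_rot: [0.824, 0.567, 0.0, 0.0]
wrist_force: [0.1, -0.5, -0.7]
finger_gap: 0.024
gripper_force: 40.0
```

```bash
python3 - <<'E'
from h import *
np.set_printoptions(precision=4,suppress=True)
s=ctrl.get_state();print({k:s[k] for k in ('eef_pos','tcp_rot','finger_gap','gripper_force','wrist_force')})
# ring from saved + fresh top/scene views
for n in ['scene','top']:
    f,T=grab(n);W=cloud(f,T);I=f['color'].astype(int)
    k=(I[...,2]-I[...,1]>60)&(abs(W[...,0]-.512)<.05)&(abs(W[...,1]+.06)<.05)
    P=W[k];v,u=np.nonzero(k);print(n,len(P),P.mean(0) if len(P) else '',u.mean(),v.mean(),np.ptp(P,0))
    for d in cams.mark_of(n,'spot')[:2]:print('spot',d['confidence'],w(T,d['centre']))
    # tile plane
    a=(abs(W[...,0]-.512)<.035)&(abs(W[...,1]+.06)<.05);Q=W[a];c=np.nanmean(Q,0);Q=Q[~np.isnan(Q[:,0])];nn=np.linalg.svd(Q-Q.mean(0),full_matrices=False)[2][2];nn*=np.sign(nn[2]);print('plane',Q.mean(0),nn,np.degrees(np.arccos(nn[2])))
E
```

```text
{'eef_pos': array([0.4509, 0.3821, 0.1106]), 'tcp_rot': array([0.8235, 0.5673, 0.    , 0.    ]), 'finger_gap': 0.02401756178823295, 'gripper_force': 39.98996436595917, 'wrist_force': array([ 0.0665, -0.532 , -0.735 ])}
scene 11 [ 0.5165 -0.0662  0.0497] 284.8181818181818 247.27272727272728 [0.0268 0.0243 0.0161]
spot 0.51 [ 0.5137 -0.064   0.0495]
plane [ 0.5146 -0.052   0.0484] [-0.4211 -0.0615  0.9049] 25.189262399474977
top 45 [ 0.5117 -0.0655  0.0501] 347.93333333333334 270.6 [0.0228 0.0253 0.0158]
spot 0.45 [ 0.511  -0.0625  0.0472]
plane [ 0.5119 -0.0601  0.0503] [-0.4241 -0.0341  0.905 ] 25.182128990941763
```

```bash
cat >> h.py <<'E'
def tilt(yaw=4.2,t=25.):
    a,b=np.radians(yaw),np.radians(t);ex=np.array([np.cos(a),np.sin(a),0]);k=np.array([0,0,1.])
    n=-np.sin(b)*ex+np.cos(b)*k; y=np.cos(b)*ex+np.sin(b)*k; return np.stack([np.cross(y,-n),y,-n],1),n
E
python3 - <<'E'
from h import *
s=ctrl.get_state();M=R.from_quat(s['tcp_rot']).as_matrix();p=s['eef_pos']
Q,n=tilt();spot=np.array([.513,-.065,.0495])
plan([((p[0],p[1],.33),M,9),((.42,.15,.33),down(-8),11),(spot+(.05+.0946)*n,Q,13)])
E
```

```text
seg [0.45083403 0.38205914 0.33      ] rows 9
0 -0.00 -0.00 -0.98 -0.00 0.00 0.00
1 -0.00 -0.00 -0.98 -0.00 0.00 0.00
2 -0.00 -0.00 -0.98 -0.00 0.00 0.00
3 -0.00 -0.00 -0.98 -0.00 0.00 0.00
4 -0.00 -0.00 -0.98 -0.00 0.00 0.00
5 -0.00 -0.00 -0.98 -0.00 0.00 0.00
6 -0.00 -0.00 -0.98 -0.00 0.00 0.00
7 -0.00 -0.00 -0.98 -0.00 0.00 0.00
8 -0.00 -0.00 -0.98 -0.00 0.00 0.00
seg [0.42 0.15 0.33] rows 11
0 -0.83 0.20 0.00 -0.00 0.00 -0.23
1 -0.83 0.18 0.00 -0.00 0.00 -0.23
2 -0.84 0.16 0.00 -0.00 0.00 -0.23
3 -0.84 0.14 0.00 -0.00 0.00 -0.23
4 -0.84 0.13 0.00 -0.00 0.00 -0.23
5 -0.84 0.11 0.00 -0.00 0.00 -0.23
6 -0.85 0.09 0.00 -0.00 0.00 -0.23
7 -0.85 0.08 0.00 -0.00 0.00 -0.23
8 -0.85 0.06 0.00 -0.00 0.00 -0.23
9 -0.85 0.04 0.00 -0.00 0.00 -0.23
10 -0.85 0.02 0.00 -0.00 0.00 -0.23
seg [ 0.45205351 -0.06947563  0.18055211] rows 13
0 -0.66 0.19 0.46 -0.38 0.04 -0.18
1 -0.66 0.17 0.46 -0.38 0.04 -0.18
2 -0.66 0.14 0.47 -0.38 0.04 -0.18
3 -0.67 0.11 0.47 -0.38 0.04 -0.18
4 -0.67 0.09 0.47 -0.38 0.04 -0.18
5 -0.67 0.06 0.47 -0.38 0.04 -0.18
6 -0.68 0.03 0.47 -0.38 0.04 -0.18
7 -0.68 0.01 0.47 -0.38 0.04 -0.18
8 -0.68 -0.02 0.46 -0.38 0.04 -0.18
9 -0.68 -0.05 0.46 -0.38 0.04 -0.18
10 -0.68 -0.07 0.46 -0.38 0.04 -0.18
11 -0.68 -0.10 0.45 -0.38 0.04 -0.18
12 -0.68 -0.12 0.44 -0.38 0.04 -0.18
```

drive_tool:
  moves:
    - {"jaw":-1,"x":0,"y":0,"z":-0.5,"ax":0,"ay":0,"az":0}
    - {"jaw":-1,"x":0,"y":0,"z":-1,"ax":0,"ay":0,"az":0}
    - {"jaw":-1,"x":0,"y":0,"z":-1,"ax":0,"ay":0,"az":0}
    - {"jaw":-1,"x":0,"y":0,"z":-1,"ax":0,"ay":0,"az":0}
    - {"jaw":-1,"x":0,"y":0,"z":-1,"ax":0,"ay":0,"az":0}
    - {"jaw":-1,"x":0,"y":0,"z":-1,"ax":0,"ay":0,"az":0}
    - {"jaw":-1,"x":0,"y":0,"z":-1,"ax":0,"ay":0,"az":0}
    - {"jaw":-1,"x":0,"y":0,"z":-1,"ax":0,"ay":0,"az":0}

```text
time_s: 26.25
eef_pos: [0.4507, 0.382, 0.2999]
tcp_rot: [0.824, 0.567, 0.0, -0.0]
wrist_force: [0.1, 0.6, -1.8]
finger_gap: 0.0242
gripper_force: 40.0
```

drive_tool:
  moves:
    - {"jaw":-1,"x":0,"y":0,"z":-1,"ax":0,"ay":0,"az":0}
    - {"jaw":-1,"x":-0.4,"y":0.1,"z":-0.28,"ax":0,"ay":0,"az":0}
    - {"jaw":-1,"x":-0.83,"y":0.2,"z":0,"ax":0,"ay":0,"az":-0.23}
    - {"jaw":-1,"x":-0.83,"y":0.18,"z":0,"ax":0,"ay":0,"az":-0.23}
    - {"jaw":-1,"x":-0.84,"y":0.16,"z":0,"ax":0,"ay":0,"az":-0.23}
    - {"jaw":-1,"x":-0.84,"y":0.14,"z":0,"ax":0,"ay":0,"az":-0.23}
    - {"jaw":-1,"x":-0.84,"y":0.13,"z":0,"ax":0,"ay":0,"az":-0.23}
    - {"jaw":-1,"x":-0.84,"y":0.11,"z":0,"ax":0,"ay":0,"az":-0.23}

```text
time_s: 27.25
eef_pos: [0.4321, 0.2439, 0.3294]
tcp_rot: [0.788, 0.616, -0.001, -0.0]
wrist_force: [-0.5, 0.7, -1.0]
finger_gap: 0.024
gripper_force: 40.0
```

drive_tool:
  moves:
    - {"jaw":-1,"x":-0.85,"y":0.09,"z":0,"ax":0,"ay":0,"az":-0.23}
    - {"jaw":-1,"x":-0.85,"y":0.08,"z":0,"ax":0,"ay":0,"az":-0.23}
    - {"jaw":-1,"x":-0.85,"y":0.06,"z":0,"ax":0,"ay":0,"az":-0.23}
    - {"jaw":-1,"x":-0.85,"y":0.04,"z":0,"ax":0,"ay":0,"az":-0.23}
    - {"jaw":-1,"x":-0.45,"y":0,"z":0,"ax":0,"ay":0,"az":-0.23}
    - {"jaw":-1,"x":-0.66,"y":0.19,"z":0.46,"ax":-0.38,"ay":0.04,"az":-0.18}
    - {"jaw":-1,"x":-0.66,"y":0.17,"z":0.46,"ax":-0.38,"ay":0.04,"az":-0.18}
    - {"jaw":-1,"x":-0.66,"y":0.14,"z":0.47,"ax":-0.38,"ay":0.04,"az":-0.18}

```text
time_s: 28.25
eef_pos: [0.4261, 0.098, 0.2945]
tcp_rot: [0.739, 0.671, 0.036, 0.034]
wrist_force: [0.2, 0.3, -1.7]
finger_gap: 0.0237
gripper_force: 40.0
```

drive_tool:
  moves:
    - {"jaw":-1,"x":-0.67,"y":0.11,"z":0.47,"ax":-0.38,"ay":0.04,"az":-0.18}
    - {"jaw":-1,"x":-0.67,"y":0.09,"z":0.47,"ax":-0.38,"ay":0.04,"az":-0.18}
    - {"jaw":-1,"x":-0.67,"y":0.06,"z":0.47,"ax":-0.38,"ay":0.04,"az":-0.18}
    - {"jaw":-1,"x":-0.68,"y":0.03,"z":0.47,"ax":-0.38,"ay":0.04,"az":-0.18}
    - {"jaw":-1,"x":-0.68,"y":0.01,"z":0.47,"ax":-0.38,"ay":0.04,"az":-0.18}
    - {"jaw":-1,"x":-0.68,"y":-0.02,"z":0.46,"ax":-0.38,"ay":0.04,"az":-0.18}
    - {"jaw":-1,"x":-0.68,"y":-0.05,"z":0.46,"ax":-0.38,"ay":0.04,"az":-0.18}
    - {"jaw":-1,"x":-0.68,"y":-0.07,"z":0.3,"ax":-0.38,"ay":0.04,"az":-0.18}

```text
time_s: 29.25
eef_pos: [0.443, -0.037, 0.2055]
tcp_rot: [0.684, 0.706, 0.133, 0.124]
wrist_force: [-0.5, -0.3, -1.4]
finger_gap: 0.0239
gripper_force: 40.0
```

```bash
python3 - <<'E'
from h import *
s=ctrl.get_state();M=R.from_quat(s['tcp_rot']).as_matrix();print(s['time_s'],s['eef_pos'],M.round(3),s['q'].round(2),s['finger_gap'])
Q,n=tilt();spot=np.array([.513,-.065,.0495])
plan([(spot+(.05+.0946)*n,Q,6)])
E
```

```text
29.25 [ 0.44300126 -0.03699328  0.20552279] [[-0.033  0.933  0.357]
 [ 0.999  0.028  0.017]
 [ 0.006  0.358 -0.934]] [-0.31 -0.74  2.26  0.13  1.28 -0.35] 0.023893270061586428
seg [ 0.45205351 -0.06947563  0.18055211] rows 6
0 -0.22 -0.01 0.17 -0.13 0.02 -0.08
1 -0.22 -0.01 0.17 -0.13 0.02 -0.08
2 -0.22 -0.02 0.17 -0.13 0.02 -0.08
3 -0.22 -0.02 0.17 -0.13 0.02 -0.08
4 -0.22 -0.02 0.17 -0.13 0.02 -0.08
5 -0.22 -0.03 0.17 -0.13 0.02 -0.08
```

drive_tool:
  moves:
    - {"jaw":-1,"x":-0.22,"y":-0.01,"z":0.17,"ax":-0.13,"ay":0.02,"az":-0.08}
    - {"jaw":-1,"x":-0.22,"y":-0.01,"z":0.17,"ax":-0.13,"ay":0.02,"az":-0.08}
    - {"jaw":-1,"x":-0.22,"y":-0.02,"z":0.17,"ax":-0.13,"ay":0.02,"az":-0.08}
    - {"jaw":-1,"x":-0.22,"y":-0.02,"z":0.17,"ax":-0.13,"ay":0.02,"az":-0.08}
    - {"jaw":-1,"x":-0.22,"y":-0.02,"z":0.17,"ax":-0.13,"ay":0.02,"az":-0.08}
    - {"jaw":-1,"x":-0.22,"y":-0.03,"z":0.17,"ax":-0.13,"ay":0.02,"az":-0.08}
    - {"jaw":-1,"x":0,"y":0,"z":0,"ax":0,"ay":0,"az":0}
    - {"jaw":-1,"x":0,"y":0,"z":0,"ax":0,"ay":0,"az":0}

```text
time_s: 30.25
eef_pos: [0.4529, -0.0689, 0.1826]
tcp_rot: [0.664, 0.716, 0.158, 0.147]
wrist_force: [-0.2, -0.2, -0.8]
finger_gap: 0.0237
gripper_force: 40.0
```

```bash
cat > sp.py <<'E'
from h import *
import sys
np.set_printoptions(precision=4,suppress=True)
s=ctrl.get_state();M=R.from_quat(s['tcp_rot']).as_matrix();Q,n=tilt()
print(s['time_s'],s['eef_pos'],s['q'].round(2),s['wrist_force'],'z.n err deg',np.degrees(np.arccos(-M[:,2]@n)))
spot0=np.array([.513,-.065,.0495])
for nm in ['wrist','top','scene']:
    f,T=grab(nm);cv2.imwrite(f'pics/{nm}{sys.argv[1]}.png',f['color']);W=cloud(f,T);I=f['color'].astype(int)
    k=(I[...,2]-I[...,1]>60)&(np.linalg.norm(W-spot0,axis=2)<.03)
    if k.any():
        v,u=np.nonzero(k);P=W[k];mn,mx=P.min(0),P.max(0);print(nm,'ring',k.sum(),P.mean(0),(mn+mx)/2,'px',u.mean(),v.mean())
    for t in ['spot','tip_end','probe']:
        for d in cams.mark_of(nm,t)[:1]: 
            q=w(T,d['centre']);print(nm,t,round(d['confidence'],2),q,'tool',M.T@(q-s['eef_pos']),proj(f,T,q)[0].round())
    tip=s['eef_pos']+M@[0,0,.0946];print('px of nominal tip, spot0',proj(f,T,[tip,spot0]).round(1).tolist())
E
python3 sp.py 6
```

```text
30.25 [ 0.4529 -0.0689  0.1826] [-0.44 -0.75  2.33  0.22  1.19 -0.55] [-0.1628 -0.2205 -0.7861] z.n err deg 0.10179208614814336
wrist ring 304 [ 0.51   -0.0605  0.051 ] [ 0.5108 -0.0618  0.0511] px 317.3256578947368 220.9046052631579
wrist spot 0.95 [ 0.5118 -0.0643  0.0504] tool [ 0.0003 -0.0021  0.1448] [319. 226.]
wrist probe 0.67 [ 0.4899 -0.0681  0.1096] tool [-0.0019  0.0028  0.0818] [326. 251.]
px of nominal tip, spot0 [[321.4, 242.5], [319.6, 226.2]]
top spot 0.42 [ 0.5404 -0.0437  0.0002] tool [0.0188 0.0041 0.203 ] [337. 261.]
px of nominal tip, spot0 [[349.5, 276.7], [347.7, 270.1]]
scene ring 12 [ 0.5159 -0.0671  0.0496] [ 0.5127 -0.0666  0.0482] px 284.4166666666667 247.33333333333334
scene spot 0.49 [ 0.5124 -0.0644  0.049 ] tool [ 0.0001 -0.0022  0.1463] [284. 246.]
scene probe 0.78 [ 0.4883 -0.0646  0.1131] tool [0.0017 0.0031 0.078 ] [277. 223.]
px of nominal tip, spot0 [[278.1, 229.2], [284.4, 246.4]]
```

View pics/wrist6.png

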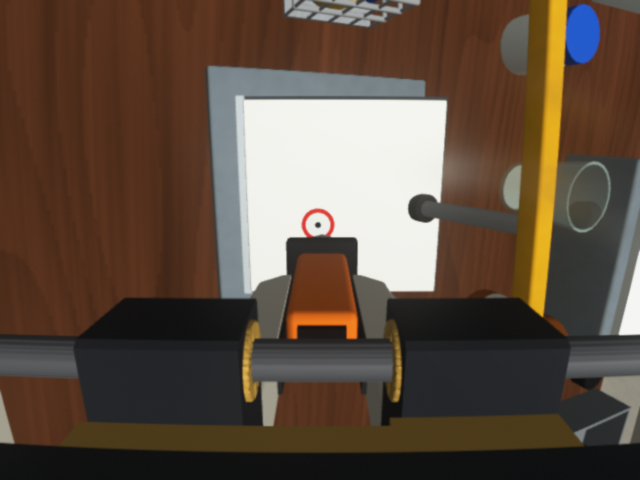

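The wrist picture shows the ring centred on the dot at (318,224), just beyond the probe's black collar (287–357, 238). The beam is down and the foot rests on the tile at (425,208). I'll now check the dot's position and the probe's offset in the grip.

```bash
python3 - <<'E'
from h import *
np.set_printoptions(precision=4,suppress=True)
s=ctrl.get_state();M=R.from_quat(s['tcp_rot']).as_matrix();p=s['eef_pos'];Q,n=tilt()
f,T=grab('wrist');W=cloud(f,T);g=f['color'].astype(int)
sub=g[212:236,305:331].sum(2);v,u=np.nonzero(sub<250);print('dot px',u.mean()+305,v.mean()+212,len(u))
uu,vv=u.mean()+305,v.mean()+212;d=W[int(round(vv))-2:int(round(vv))+3,int(round(uu))-2:int(round(uu))+3].reshape(-1,3);d=np.nanmean(d,0);print('dot',d,'tool',M.T@(d-p))
L=(W-p)@M
# tile plane in tool coords & world
k=(L[...,2]>.12)&(L[...,2]<.17)&(abs(L[...,0])<.05)&(abs(L[...,1])<.06);P=W[k];c=P.mean(0);nn=np.linalg.svd(P-c,full_matrices=False)[2][2];nn*=np.sign(nn[2]);print('plane n',nn,'expected',n,'tool',M.T@nn, 'dist of plane along tool z at axis',((c-p)@nn)/(M[:,2]@nn))
h=cv2.cvtColor(f['color'],cv2.COLOR_BGR2HSV)
k=(h[...,0]>=3)&(h[...,0]<=18)&(h[...,1]>150)&(abs(L[...,0])<.03)&(abs(L[...,1])<.03)&(L[...,2]>-.06)&(L[...,2]<.05)
P=L[k];print('orange tool',len(P));
for lo in np.arange(-.05,.04,.01):
    j=(P[:,2]>=lo)&(P[:,2]<lo+.01)
    if j.sum()>10:print(lo.round(2),j.sum(),P[j].min(0),P[j].max(0))
k=(h[...,2]<60)&(abs(L[...,0])<.03)&(abs(L[...,1])<.03)&(L[...,2]>.02)&(L[...,2]<.045);P=L[k];print('collar',len(P),P.min(0),P.max(0))
E
```

```text
dot px 317.61538461538464 224.6153846153846 13
dot [ 0.5104 -0.0634  0.0518] tool [ 0.0012 -0.0026  0.1429]
plane n [-0.4236 -0.03    0.9053] expected [-0.4215 -0.031   0.9063] tool [ 0.0015 -0.0041 -1.    ] dist of plane along tool z at axis 0.144064883253665
orange tool 4739
-0.05 1664 [ 0.004  -0.0123 -0.0494] [ 0.0144  0.0124 -0.04  ]
-0.04 762 [ 0.0096 -0.0124 -0.04  ] [ 0.0145  0.0125 -0.03  ]
-0.03 617 [ 0.0093 -0.0121 -0.0299] [ 0.0146  0.0125 -0.02  ]
-0.02 519 [ 0.0095 -0.0119 -0.02  ] [ 0.0144  0.0125 -0.01  ]
-0.01 434 [ 0.0096 -0.0118 -0.0099] [ 0.0143  0.0124 -0.    ]
0.0 351 [ 0.0109 -0.0116  0.0001] [0.0143 0.012  0.01  ]
0.01 308 [ 0.011  -0.0114  0.01  ] [0.0143 0.0119 0.02  ]
0.02 84 [ 0.0003 -0.0103  0.02  ] [0.0142 0.0144 0.0275]
collar 1405 [ 0.0003 -0.0171  0.0247] [0.0201 0.0173 0.0323]
```

```bash
cat > fo.py <<'E'
from h import *
np.set_printoptions(precision=4,suppress=True)
Q,n=tilt();F=[];p=[]
for i in range(12):
    s=ctrl.get_state();F.append(s['wrist_force']);p.append(s['eef_pos']);cams.grab_frame('top')
F=np.array(F);M=R.from_quat(s['tcp_rot']).as_matrix();print(s['time_s'],F.mean(0),'normal',(F@n).mean(),'+-',(F@n).std()/12**.5,np.mean(p,0),'tool-z adv',np.mean(p,0)@-n,np.degrees(np.arccos(-M[:,2]@n)),s['finger_gap'])
E
python3 fo.py
```

```text
31.45 [ 0.18   -0.0194 -1.4469] normal -1.3865541202132154 +- 0.1268215433846663 [ 0.4529 -0.0689  0.1824] tool-z adv 0.023391876523953553 0.10648432509036015 0.02436944505379336
```

drive_tool:
  moves:
    - {"jaw":-1,"x":0.01,"y":-0.1,"z":0.2,"ax":0,"ay":0,"az":0}
    - {"jaw":-1,"x":0,"y":0,"z":0.4,"ax":0,"ay":0,"az":0}
    - {"jaw":-1,"x":0,"y":0,"z":0.4,"ax":0,"ay":0,"az":0}
    - {"jaw":-1,"x":0,"y":0,"z":0.4,"ax":0,"ay":0,"az":0}
    - {"jaw":-1,"x":0,"y":0,"z":0.3,"ax":0,"ay":0,"az":0}
    - {"jaw":-1,"x":0,"y":0,"z":0.18,"ax":0,"ay":0,"az":0}
    - {"jaw":-1,"x":0,"y":0,"z":0,"ax":0,"ay":0,"az":0}
    - {"jaw":-1,"x":0,"y":0,"z":0,"ax":0,"ay":0,"az":0}

```text
time_s: 32.5
eef_pos: [0.4705, -0.0674, 0.1391]
tcp_rot: [0.664, 0.716, 0.158, 0.147]
wrist_force: [0.8, -0.1, -0.5]
finger_gap: 0.0239
gripper_force: 40.0
```

```bash
python3 fo.py; python3 sp.py 7; python3 - <<'E'
import cv2,numpy as np
a=cv2.imread('pics/top7.png')[240:300,315:375];b=cv2.imread('pics/scene7.png')[205:265,255:315]
cv2.imwrite('pics/m7.png',np.hstack([cv2.resize(x,(400,400),interpolation=cv2.INTER_CUBIC) for x in (a,b)]))
E
```

```text
33.05 [-0.0488 -0.103  -1.5247] normal -1.3580738919110626 +- 0.1150596668543976 [ 0.4704 -0.0674  0.139 ] tool-z adv 0.0701764066790416 0.1037788846493618 0.024185688256374578
33.1 [ 0.4703 -0.0673  0.1388] [-0.41 -0.65  2.35  0.22  1.07 -0.55] [-0.0464 -0.8766 -2.0521] z.n err deg 0.1026659595162058
wrist ring 224 [ 0.5098 -0.055   0.0511] [ 0.51   -0.0557  0.051 ] px 320.82589285714283 228.04464285714286
wrist spot 0.91 [ 0.5107 -0.0643  0.0493] tool [ 0.0001 -0.001   0.0983] [320. 241.]
wrist probe 0.59 [ 0.5063 -0.0631  0.0681] tool [0.0016 0.0031 0.0793] [326. 246.]
px of nominal tip, spot0 [[321.4, 242.5], [323.1, 242.0]]
top probe 0.37 [ 0.3787  0.2191 -0.0009] tool [ 0.2926 -0.1222  0.0971] [226. 331.]
px of nominal tip, spot0 [[347.5, 271.2], [347.7, 270.1]]
scene ring 11 [ 0.5162 -0.0661  0.0494] [ 0.5124 -0.0655  0.0481] px 284.8181818181818 247.27272727272728
scene spot 0.52 [ 0.5138 -0.0647  0.0473] tool [-0.0006  0.0009  0.1013] [285. 247.]
scene probe 0.62 [ 0.5053 -0.0623  0.07  ] tool [0.0024 0.003  0.0773] [283. 239.]
px of nominal tip, spot0 [[283.8, 244.7], [284.4, 246.4]]
```

View pics/m7.png

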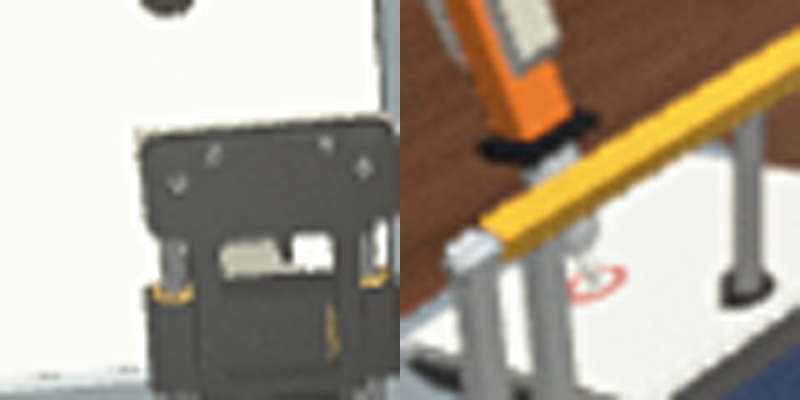

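The scene crop (right half) shows the white tip at about (593,272), just above the ring centre at (597,284); the top view is blocked by the gripper. I'll press slowly.

drive_tool:
  moves:
    - {"jaw":-1,"x":0,"y":0,"z":0.05,"ax":0,"ay":0,"az":0}
    - {"jaw":-1,"x":0,"y":0,"z":0.05,"ax":0,"ay":0,"az":0}
    - {"jaw":-1,"x":0,"y":0,"z":0.05,"ax":0,"ay":0,"az":0}
    - {"jaw":-1,"x":0,"y":0,"z":0.05,"ax":0,"ay":0,"az":0}
    - {"jaw":-1,"x":0,"y":0,"z":0.04,"ax":0,"ay":0,"az":0}
    - {"jaw":-1,"x":0,"y":0,"z":0,"ax":0,"ay":0,"az":0}
    - {"jaw":-1,"x":0,"y":0,"z":0,"ax":0,"ay":0,"az":0}
    - {"jaw":-1,"x":0,"y":0,"z":0,"ax":0,"ay":0,"az":0}

```text
time_s: 34.7
eef_pos: [0.4728, -0.0671, 0.1334]
tcp_rot: [0.664, 0.716, 0.158, 0.147]
wrist_force: [-1.6, 0.7, 0.2]
finger_gap: 0.0239
gripper_force: 40.0
```

```bash
python3 fo.py
```

```text
35.25 [-1.3855  0.1406  0.3862] normal 0.9296513485678374 +- 0.14462058732750044 [ 0.4728 -0.0671  0.1333] tool-z adv 0.07636444018356348 0.10506017860385423 0.023913741712095416
```

drive_tool:
  moves:
    - {"jaw":-1,"x":0,"y":0,"z":0.03,"ax":0,"ay":0,"az":0}
    - {"jaw":-1,"x":0,"y":0,"z":0.03,"ax":0,"ay":0,"az":0}
    - {"jaw":-1,"x":0,"y":0,"z":0.03,"ax":0,"ay":0,"az":0}
    - {"jaw":-1,"x":0,"y":0,"z":0.01,"ax":0,"ay":0,"az":0}
    - {"jaw":-1,"x":0,"y":0,"z":0,"ax":0,"ay":0,"az":0}
    - {"jaw":-1,"x":0,"y":0,"z":0,"ax":0,"ay":0,"az":0}
    - {"jaw":-1,"x":0,"y":0,"z":0,"ax":0,"ay":0,"az":0}
    - {"jaw":-1,"x":0,"y":0,"z":0,"ax":0,"ay":0,"az":0}

```text
time_s: 36.3
eef_pos: [0.4739, -0.0671, 0.1311]
tcp_rot: [0.664, 0.716, 0.158, 0.147]
wrist_force: [-2.3, 0.3, 1.9]
finger_gap: 0.0237
gripper_force: 40.0
```

```bash
python3 fo.py; python3 fo.py; python3 sp.py 8 | grep -E "wrist|scene"; python3 - <<'E'
import cv2,numpy as np
a=cv2.imread('pics/wrist8.png')[190:270,280:360];b=cv2.imread('pics/scene8.png')[205:265,255:315]
cv2.imwrite('pics/m8.png',np.hstack([cv2.resize(x,(400,400),interpolation=cv2.INTER_CUBIC) for x in (a,b)]))
E
```

```text
36.85 [-2.1653 -0.2005  1.6187] normal 2.3858557196205075 +- 0.16195671830095312 [ 0.4739 -0.0671  0.1311] tool-z adv 0.07886712386317839 0.10763572795217925 0.023994520726392788
37.45 [-1.9474  0.1539  1.6454] normal 2.3072715525707226 +- 0.11526190796251569 [ 0.4739 -0.0671  0.1311] tool-z adv 0.07887449157071212 0.10674252254359441 0.023446663787872957
wrist ring 211 [ 0.5097 -0.0541  0.0511] [ 0.5098 -0.0546  0.0508] px 320.7156398104265 229.76777251184834
wrist spot 0.67 [ 0.5113 -0.0628  0.0517] tool [0.0015 0.0007 0.0879] [322. 243.]
wrist probe 0.79 [ 0.5129 -0.0663  0.0618] tool [-0.0022  0.0062  0.0792] [331. 252.]
scene ring 12 [ 0.5164 -0.0675  0.0502] [ 0.512  -0.0659  0.0482] px 284.4166666666667 247.33333333333334
scene spot 0.42 [ 0.5142 -0.0639  0.0502] tool [0.0002 0.0026 0.0904] [285. 246.]
scene probe 0.77 [ 0.5079 -0.0624  0.0585] tool [0.0021 0.0006 0.0803] [284. 242.]
```

View pics/m8.png

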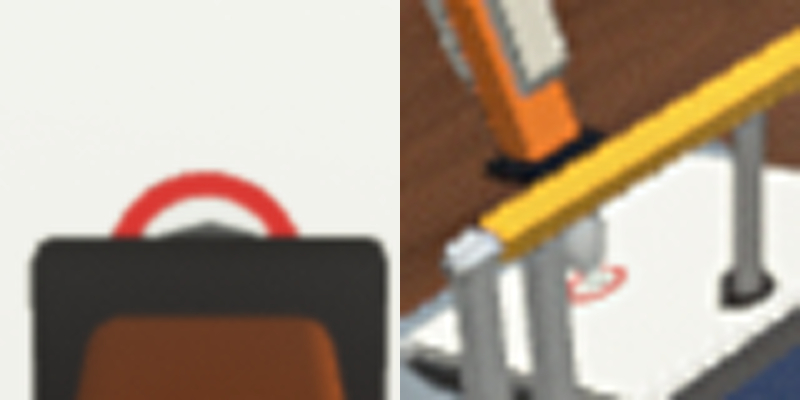

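The left half shows the red ring symmetric about the probe nose (centre ≈ (205,270) in the crop, under the nose). The right half shows the tip inside the ring. The force is about 3.7 N, so the tip is about 5.4 mm in. Handing in.

```bash
python3 -c "
from bench import ctrl
print(ctrl.sign_off())"
```

```text
the job is handed in; nothing more can be done
None
```

I handed the job in at about 38 s. The basket hangs on the fork with the beam down on the tile, and the probe tip is held square within about 1 mm of the dot, roughly half pushed in (5.4 mm, judged from 3.7 N); no result was reported back.

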